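# Refill the cartridge magazine

## Robot

A 6-joint arm with a two-finger parallel gripper is mounted at the origin on the work surface. World frame = base frame: x ahead of the robot, y to its left, z up, the work surface at z = 0. Lengths are in m, angles in rad, forces in N, time in s.
With the tool pointing down it reaches from about 0.3 to 0.875 m from the base axis. Payload 4.2 kg.
Tool frame: the origin (TCP) lies at the very end of the fingers, on their centre line; the grasp point (between the pads) lies 19 mm behind it; z points along the fingers, y is the direction in which the jaws open and shut (so a half turn about z gives the same grasp; the last joint's range is limited). The gripper opens to 85 mm and grips with 20 to 120 N. Pads are 22 mm wide; open, the fingers measure 114 mm over their backs; the gripper's body (76 mm by 85 mm) begins 54 mm behind the grasp point. The pads swing forward as they close: fully open they stand 13 mm farther back than shut.
Start: joints at [1.237, 0.32, 1.565, -0, 1.257, -0.02], TCP at [0.177, 0.547, 0.231] pointing down, gripper open.
Joint ranges: [-3.11, 3.11], [-0.84, 2.01], [0.21, 2.61], [-1.34, 4.49], [0.05, 2.63], [-2.56, 2.56]. Speed limits (rad/s): [2.57, 2.57, 3.14, 3.14, 3.14, 3.14].

## Interface

Orientations are given as a unit quaternion [x, y, z, w].
In Python, from plant import monitor, viewer, order gives the robot as it stands.
- The arm moves only by the tool arm_command, never from a script. Its argument "targets" is a list of rows, each an object with "dp": the shift along the tool's x, y, z in cm, a list of three; "dr": the turn, a rotation vector about the tool's x, y, z in rad, a list of three. In form: [{"dp": [x, y, z], "dr": [wx, wy, wz]}, ...]. A call has exactly 8 rows; each row is the pose to reach, as a shift and turn from the pose commanded when the call began, along the tool's axes at that moment; what a row does not reach only later rows make up. A row lasts 1/8 s, in which the tool goes at most 62.5 mm and 10.7 degrees, less where a joint would pass 70% of its speed; a pose out of reach is approached as far as the arm can. A call with a gripper value outside its range is refused whole. "fingers" is the gripper's target within -1 to 1 (fully open at 1, half-way at 0, shut at -1), set as the call begins (left out, the last holds). The fingers move at their own pace and stop on an object; "newtons" is the grip in N (left out, the last holds). Time passes only in rows, so rows that repeat a pose let the fingers close, or fill a call up. It gives the time, the measured TCP pose, the force and the opening at its end, in the units of the state.
- monitor.get_state(): the state, without advancing time (a new reading comes with each control period).
- viewer.read_camera(name): name is "scene" or "side" or "wrist"; returns the picture (420x560x3 uint8, red, green, blue); there is no depth.
- viewer.calibration(name): a dict with "mtx" (3x3 intrinsics, pixels), "pose" (4x4, takes a point from camera to world coordinates); the wrist camera has in their place "mount" (4x4, takes a point from camera to tool coordinates, whose origin is the TCP and whose axes are the flange's). Camera axes: x right, y down, z forward; pixel columns grow to the right and rows downward; lengths in m; the calibration is good to about 2 mm. A picture is of the moment at which its call begins: read the wrist's pose just before it. calibration takes no time and is no camera call.
- order.close_job(): hands the job in, once; it reports no verdict.
The state is a dict: "time": time; "q": joint angles; "joint_vel": joint speeds; "joint_efforts": joint torques, N m; "eef_pos": TCP position; "eef_rot": TCP orientation; "wrist_force": force on the tool from outside, world axes, zero at the start; "moment": the same for the moment, N m; "opening": opening from 0.0 (shut) to 1.0 (fully open).
Only numpy, scipy, OpenCV 4.12 (cv2) and the standard library are available. Lean on these libraries where they do the work, as an engineer would, in place of code of your own. Each camera call takes 0.05 s, during which the arm holds its last target.

## Task

Lift the blue cover off the cartridge magazine and hang it astride the parking rail, letting go of it there. Then load every cartridge that is in the tray one by one through the loading bay so that they roll down into the queue in the order red, yellow, green, blue, white, black (some may be missing), red or the first one present nearest the outlet. Finally put the cover back astride the magazine, seated squarely over the loading bay, and leave the tools and fittings where they are.

Things in the scene. Friction and masses are not known exactly. Their poses are not given: they have to be found in the camera images.
- magazine: Fixed gravity-feed magazine: white base 400 x 120 mm, lane 65 mm wide between clear plastic walls (outer faces 41 mm either side of the middle, level tops 152 mm above the table; inside they flare to 72 mm apart from 118 to 135 mm up). Origin on the table under the middle of the open loading bay; x points downhill along the lane to the outlet stop at x = 285 mm, z up. The floor falls 0.25 mm per mm of x.
- bay (a point): Middle of the loading bay on the lane floor, 94 mm above the table; axes as the magazine's. The bay is open from above from x = -75 mm (white end wall, 152 mm high) to x = +81 mm (white cross plate, lower edge 122 mm above the table). A cartridge laid across the bay rolls under the plate by itself and queues; six fit beyond x = 75 mm.
- queue (a point): Middle of the queue on the lane floor, 180 mm downhill of the bay's middle; axes as the magazine's. Two thin hold-down wires 44 mm above the floor run over the queue, so it can be reached only by rolling in from the bay.
- cover: Loose blue sheet-metal saddle cover, 220 g: 150 mm long along its own x (the ridge), 99 mm wide (107 at the hems); two panels slope 20 degrees down from the ridge into skirts (93 mm apart inside) ending 68 mm below the origin. Origin: underside of the ridge, halfway along. It starts astride the magazine over the bay, ridge along the lane, on the wall tops, origin 167 mm above the table.
- rib_top (a point): Top of the cover's black grip rib (stiff, 70 mm long in the cover's x, 14 mm wide in y), 37 mm above the cover's origin; the panels beside it are at most 3 mm above the origin. z up.
- tray: Fixed cork-floored tray on the table in which the cartridges lie, inside 256 mm in x by 380 mm in y, with a low wooden rim 4 mm wide and 10 mm high that stops them rolling away; the floor is level with the table. Origin at the floor's middle.
- rail: Fixed parking rail: a horizontal steel bar 12 mm thick along its own y, axis 150 mm above the table, 240 mm between its two posts (16 mm thick). Origin on the table under the bar's middle.
- rail_mid (a point): Middle of the rail bar, on its axis; y along the bar, z up. The cover hung astride the bar, ridge along it, settles centred with its origin 6 mm above this axis.
- cart_red: Red plastic inhibitor cartridge, a cylinder 34 mm in diameter and 60 mm long (70 g) lying in the tray, with small grey end plugs; origin at its centre, own x along its axis (either way round). It can roll. May be absent.
- cart_yellow: Yellow plastic inhibitor cartridge, a cylinder 34 mm in diameter and 60 mm long (70 g) lying in the tray, with small grey end plugs; origin at its centre, own x along its axis (either way round). It can roll. May be absent.
- cart_green: Green plastic inhibitor cartridge, a cylinder 34 mm in diameter and 60 mm long (70 g) lying in the tray, with small grey end plugs; origin at its centre, own x along its axis (either way round). It can roll. May be absent.
- cart_blue: Blue plastic inhibitor cartridge, a cylinder 34 mm in diameter and 60 mm long (70 g) lying in the tray, with small grey end plugs; origin at its centre, own x along its axis (either way round). It can roll. May be absent.
- cart_white: White plastic inhibitor cartridge, a cylinder 34 mm in diameter and 60 mm long (70 g) lying in the tray, with small grey end plugs; origin at its centre, own x along its axis (either way round). It can roll. May be absent.
- cart_black: Black plastic inhibitor cartridge, a cylinder 34 mm in diameter and 60 mm long (70 g) lying in the tray, with small grey end plugs; origin at its centre, own x along its axis (either way round). It can roll. May be absent.
- screwdriver: Yellow screwdriver, a bystander to leave alone; origin at its underside.
- pliers: Green-handled pliers, a bystander to leave alone; origin at its underside.
- valve: Brass valve, about 84 mm long, with a red handle, 53 mm high, a bystander to leave alone; origin at its underside.
- paste: Jar of jointing paste, 56 mm in diameter, 70 mm high, a bystander to leave alone; origin at its underside.
- tape: White roll of tape, 72 mm across, 19 mm high, a bystander to leave alone; origin at its underside.
- fitting: Small upright brass fitting, 34 mm across and 40 mm high, a bystander to leave alone; origin at its underside.
Not all that is in view belongs to the job. Of the things shaped like the cart_yellow, the yellow one is meant.

How it is judged:
By the outcome, as a careful person would: the job done as asked, in the order asked, and still so for the second after the job is handed in, with the robot touching nothing.
Of cart_red, cart_yellow, cart_green, cart_blue, cart_white, cart_black only 4 to 6 are there at a start; the rules pass over those that are not, and their reading is None.
At some moment in a run one of cart_red, cart_yellow, cart_green, cart_blue, cart_white, cart_black may be knocked a few centimetres aside while the robot is not near it.
Once in a run the grip may slacken for a moment while it holds something.
It also fails if it takes over 210 s, if anything falls off the work surface, if the arm or the gripper's body presses on something with over 40 N, if the wrist force passes 120 N, or if a joint passes its speed limit or range.

## Working session

There is one attempt and no reset: what is moved stays moved. The work goes in short steps, Python scripts to look and compute and a tool call to move; the robot and the scene stay as the last step left them, time stands still between calls to the robot, and variables do not carry over. Pictures are saved under pics/ and viewed, and the job is handed in when it is done.

Besides the shell and the picture viewer there is one more tool, called after "Call:" as name([rows], argument=value, ...), one row to a line, values as JSON. arm_command: Moves the arm, as the interface text tells. Its arguments: {"type":"object","properties":{"targets":{"type":"array"},"fingers":{"type":"number"},"newtons":{"type":"number"}},"required":["targets"]}

```bash
ls; mkdir -p pics; python3 - <<'E'
from plant import monitor, viewer, order
import cv2, numpy as np
s=monitor.get_state(); print(s)
for n in ["scene","side","wrist"]:
    im=viewer.read_camera(n); cv2.imwrite(f"pics/{n}0.png",im[:,:,::-1])
    c=viewer.calibration(n); print(n,{k:np.round(v,4).tolist() for k,v in c.items()})
E
```

```text
pics
{'time': 0.0, 'q': array([ 1.23697230e+00,  3.20275984e-01,  1.56569522e+00, -1.75230801e-05,
        1.25739107e+00, -2.00048517e-02]), 'joint_vel': array([ 0.00011383, -0.00052352,  0.00071628,  0.00016925, -0.00051715,
        0.00079941]), 'joint_efforts': array([-7.63395637e-04, -4.15532720e+01, -2.34161353e+01, -1.88344707e-04,
        8.30523582e-03,  1.24731056e-05]), 'eef_pos': array([0.17734687, 0.54645748, 0.23048512]), 'eef_rot': array([ 1.56263777e-01,  9.87714963e-01, -8.72463332e-04, -1.47517632e-04]), 'wrist_force': array([-0.46820819, -0.06712619, -0.05351569]), 'moment': array([-0.04752944,  0.00096995, -0.0216383 ]), 'opening': 0.9973814843563038}
scene {'mtx': [[420.8134, 0.0, 283.5066], [0.0, 420.8134, 209.5677], [0.0, 0.0, 1.0]], 'pose': [[0.307, 0.6607, -0.685, 1.1407], [0.9515, -0.1994, 0.2342, -0.2078], [0.0181, -0.7237, -0.6899, 0.7965], [0.0, 0.0, 0.0, 1.0]]}
side {'mtx': [[430.9292, 0.0, 284.5117], [0.0, 430.9292, 208.0339], [0.0, 0.0, 1.0]], 'pose': [[0.8133, -0.3071, 0.4943, 0.0012], [-0.5819, -0.4353, 0.687, -0.7182], [0.0042, -0.8463, -0.5327, 0.6875], [0.0, 0.0, 0.0, 1.0]]}
wrist {'mtx': [[328.4744, 0.0, 275.9457], [0.0, 328.4744, 213.0863], [0.0, 0.0, 1.0]], 'mount': [[0.0009, -0.9519, -0.3063, 0.0779], [1.0, 0.0008, 0.0006, 0.0009], [-0.0004, -0.3063, 0.9519, -0.1423], [0.0, 0.0, 0.0, 1.0]]}
```

View pics/scene0.png

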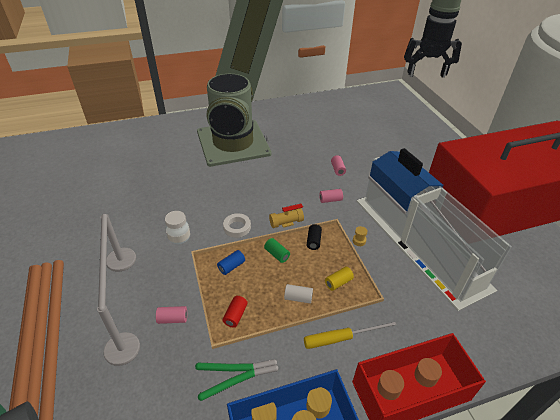

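View pics/side0.png

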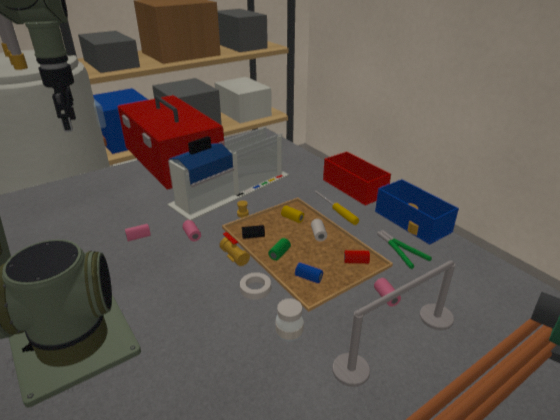

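View pics/wrist0.png

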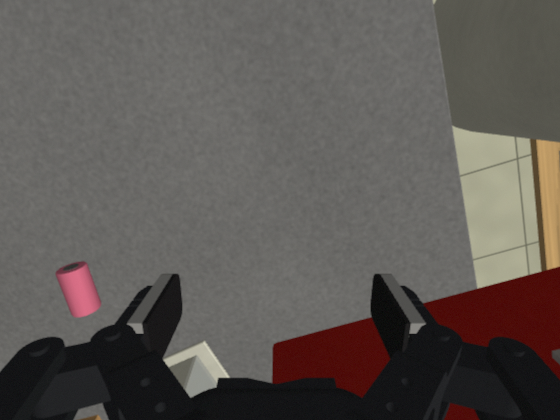

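```bash
cat > h.py <<'E'
import numpy as np, cv2
from plant import monitor, viewer, order
from scipy.spatial.transform import Rotation as R
def cam(n,st=None):
    c=viewer.calibration(n)
    if n=="wrist":
        T=np.eye(4); T[:3,:3]=R.from_quat(st["eef_rot"]).as_matrix(); T[:3,3]=st["eef_pos"]
        return c["mtx"],T@c["mount"]
    return c["mtx"],c["pose"]
def ray(C,uv):
    K,P=C; d=P[:3,:3]@np.linalg.inv(K)@np.array([uv[0],uv[1],1.]); return P[:3,3],d
def bp(C,uv,z):
    o,d=ray(C,uv); return o+d*(z-o[2])/d[2]
def proj(C,X):
    K,P=C; X=np.atleast_2d(X); x=(X-P[:3,3])@P[:3,:3]; x=x@K.T; return x[:,:2]/x[:,2:]
def tri(C1,u1,C2,u2):
    A=[];b=[]
    for C,u in ((C1,u1),(C2,u2)):
        o,d=ray(C,u); d=d/np.linalg.norm(d); M=np.eye(3)-np.outer(d,d); A.append(M); b.append(M@o)
    return np.linalg.lstsq(np.vstack(A),np.hstack(b),rcond=None)[0]
def crop(im,x0,y0,w,h,s,name):
    c=cv2.resize(im[y0:y0+h,x0:x0+w],None,fx=s,fy=s,interpolation=cv2.INTER_CUBIC)
    cv2.imwrite(name,c)
def snap(n,name):
    st=monitor.get_state(); im=viewer.read_camera(n); im=im[:,:,::-1].copy(); cv2.imwrite(name,im); return im,st
E
python3 - <<'E'
from h import *
a=cv2.imread("pics/scene0.png"); b=cv2.imread("pics/side0.png")
crop(a,350,140,160,170,4,"") if 0 else None
crop(a,350,140,160,150,4,"pics/c_mag_scene.png")
crop(b,160,120,140,100,5,"pics/c_mag_side.png")
crop(a,80,200,100,170,3.5,"pics/c_rail_scene.png")
crop(b,320,250,150,140,4,"pics/c_rail_side.png")
E
```

```text
(no output)
```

View pics/c_mag_scene.png

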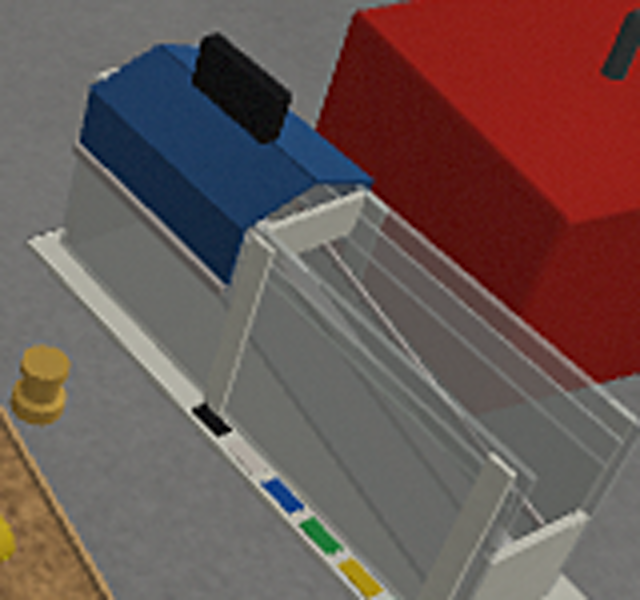

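View pics/c_mag_side.png

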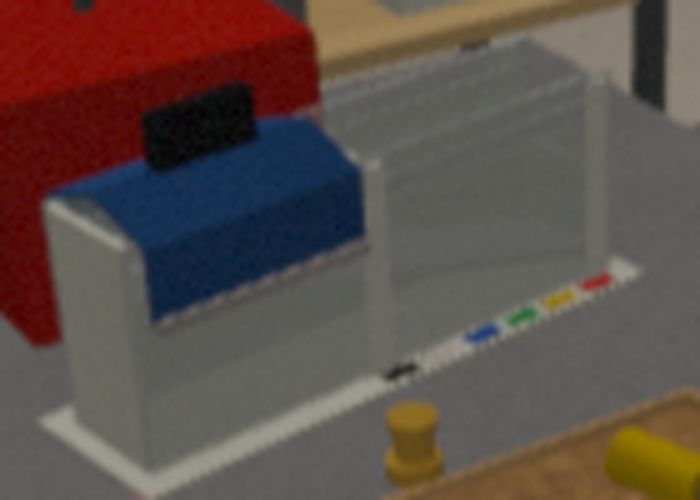

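View pics/c_rail_scene.png

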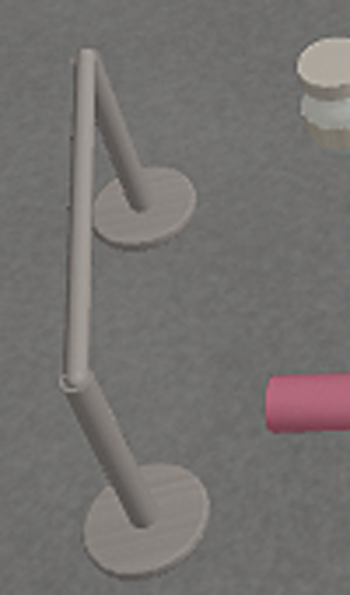

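View pics/c_rail_side.png

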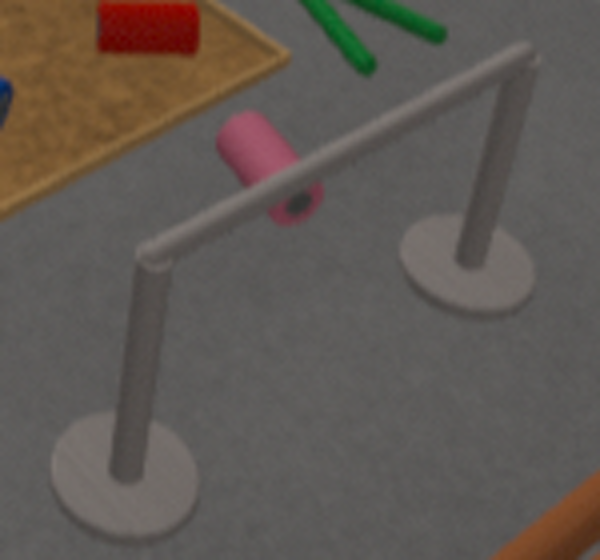

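```bash
python3 - <<'E'
from h import *
S=cam("scene"); D=cam("side")
s=lambda u,v:(350+u/4-.4,140+v/4-.4); d=lambda u,v:(160+u/5-.4,120+v/5-.4)
np.set_printoptions(precision=4,suppress=True)
print("base near uphill", bp(S,s(30,240),0.0), bp(D,d(155,492),0.0))
print("base far uphill", bp(D,d(42,422),0.0))
print("base near downhill", bp(S,(463,303),0), bp(D,d(640,270),0)); print("base far dn",bp(S,(495,290),0))
print("rib dn", tri(S,s(290,98),D,d(250,85)), "rib up",tri(S,s(203,36),D,d(146,113)))
print("cover near skirt dn", tri(S,s(228,285),D,d(365,240)),"up",tri(S,s(78,145),D,d(155,322)))
print("eave near dn", tri(S,s(246,226),D,d(358,165)),"up",tri(S,s(93,88),D,d(140,242)))
r=lambda u,v:(80+u/3.5-.4,200+v/3.5-.4); q=lambda u,v:(320+u/4-.4,250+v/4-.4)
print("rail A", tri(S,r(87,53),D,q(153,253)),"B",tri(S,r(75,380),D,q(525,52)))
print("footA", bp(S,r(145,205),0.0),bp(D,q(125,475),0.0),"B",bp(S,r(147,520),0),bp(D,q(470,262),0))
E
```

```text
base near uphill [0.3712 0.2744 0.    ] [0.3864 0.2807 0.    ]
base far uphill [0.3637 0.3909 0.    ]
base near downhill [0.7558 0.3552 0.    ] [0.7768 0.3427 0.    ]
base far dn [0.7475 0.4479 0.    ]
rib dn [0.5005 0.3478 0.2024] rib up [0.4305 0.3311 0.2055]
cover near skirt dn [0.5459 0.3053 0.1065] up [0.3994 0.2795 0.1077]
eave near dn [0.5455 0.3059 0.1543] up [0.3988 0.2828 0.1545]
rail A [ 0.4056 -0.3669  0.1523] B [ 0.6475 -0.3756  0.1513]
footA [ 0.3986 -0.3672  0.    ] [ 0.4114 -0.3647  0.    ] B [ 0.6421 -0.376   0.    ] [ 0.6558 -0.3725 -0.    ]
```

```bash
cat >> h.py <<'E'
np.set_printoptions(precision=4,suppress=True)
def tool(yaw):  # tool pointing down, tool x at world angle yaw
    c,s=np.cos(yaw),np.sin(yaw)
    return R.from_matrix(np.array([[c,s,0],[s,-c,0],[0,0,-1.]]).T.T if 0 else np.column_stack([[c,s,0],[s,-c,0],[0,0,-1.]]))
def rel(p,yaw,st=None):
    st=st or monitor.get_state()
    R0=R.from_quat(st["eef_rot"]); 
    dp=R0.inv().apply(np.array(p)-st["eef_pos"])*100
    dr=(R0.inv()*tool(yaw)).as_rotvec()
    print("dp cm",np.round(dp,2),"dr",np.round(dr,3)," from",st["eef_pos"],"t",round(st["time"],2))
E
python3 - <<'E'
from h import *
S=cam("scene"); D=cam("side")
s=lambda u,v:(350+u/4-.4,140+v/4-.4); d=lambda u,v:(160+u/5-.4,120+v/5-.4)
A=tri(S,s(30,240),D,d(155,492)); B=tri(S,(463,303),D,d(640,270)); print(A,B, np.linalg.norm(A-B), np.degrees(np.arctan2(*(B-A)[[1,0]])))
a=cv2.imread("pics/scene0.png"); b=cv2.imread("pics/side0.png")
crop(a,430,200,90,110,6,"pics/c1.png"); crop(a,180,215,215,130,3.7,"pics/c2.png"); crop(b,210,180,190,130,4,"pics/c3.png")
# red box corners rough
print("toolbox front-left bottom", bp(S,(480,232),0), "top", tri(S,(437,145),D,(120,105)))
rel([0.4655,0.3395,0.30],np.radians(189.5))
E
```

```text
[0.3811 0.2679 0.0095] [0.7667 0.338  0.0116] 0.3919454241162155 10.306222039207036
toolbox front-left bottom [0.5806 0.531  0.    ] top [0.3491 0.5127 0.2119]
dp cm [-33.8  -10.81  -6.92] dr [-0.001 -0.    -0.48 ]  from [0.1774 0.5466 0.2307] t 0.15
```

View pics/c1.png

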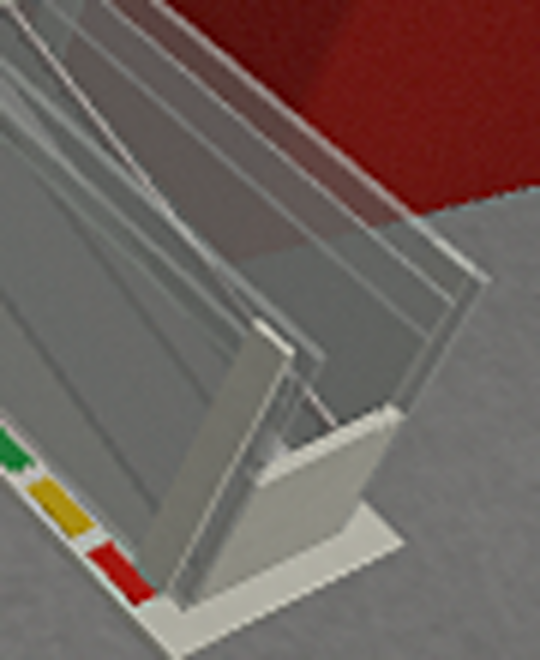

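View pics/c2.png

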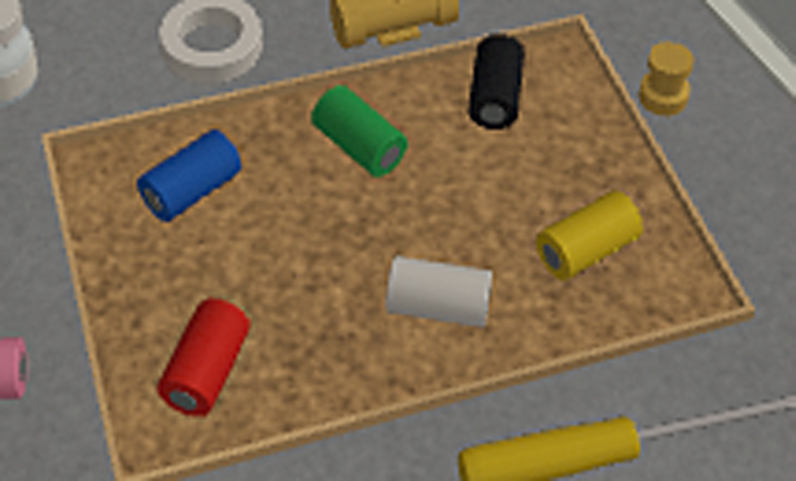

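View pics/c3.png

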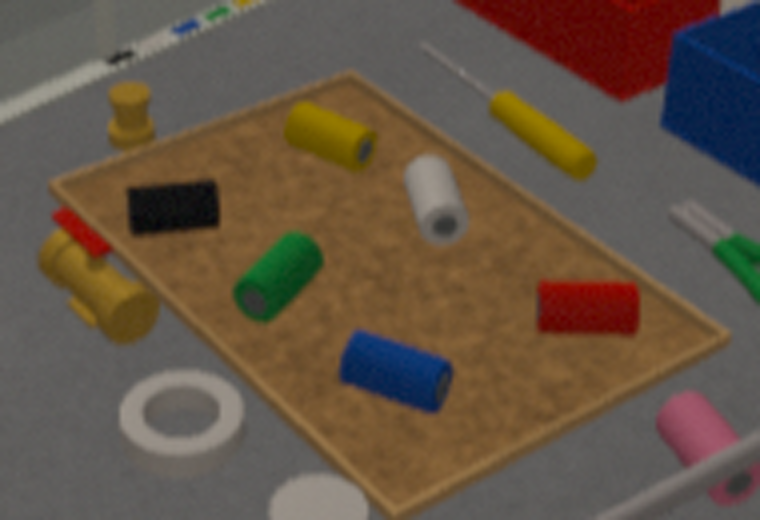

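Call:
arm_command([
  {"dp":[-2,-0.5,-3],"dr":[0,0,-0.04]},
  {"dp":[-6,-2,-6],"dr":[0,0,-0.1]},
  {"dp":[-11,-3.5,-8],"dr":[0,0,-0.17]},
  {"dp":[-17,-5.5,-9],"dr":[0,0,-0.25]},
  {"dp":[-23,-7.3,-9],"dr":[0,0,-0.33]},
  {"dp":[-28,-9,-9],"dr":[0,0,-0.4]},
  {"dp":[-32,-10.3,-9],"dr":[0,0,-0.46]},
  {"dp":[-33.8,-10.8,-9],"dr":[0,0,-0.49]},
], fingers=1, newtons=60)

```text
time: 1.15
eef_pos: [0.4673, 0.3381, 0.3208]
eef_rot: [-0.087, 0.996, -0.0, -0.0]
wrist_force: [-0.3, -0.5, -0.2]
opening: 1.003
```

```bash
python3 - <<'E'
from h import *
im,st=snap("wrist","pics/w1.png"); print(st["time"],st["eef_pos"],st["eef_rot"],st["wrist_force"],st["q"])
E
```

```text
1.15 [0.4673 0.3381 0.3208] [-0.0872  0.9962 -0.0004 -0.0003] [-0.3398 -0.4503 -0.1964] [ 0.6066  0.2825  1.3952 -0.0003  1.4647 -1.1389]
```

View pics/w1.png

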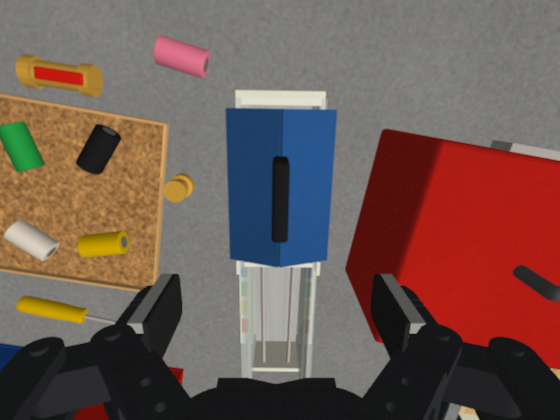

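```bash
python3 - <<'E'
from h import *
im=cv2.imread("pics/w1.png"); crop(im,215,80,130,190,4,"pics/w1c.png"); crop(im,215,230,130,160,4,"pics/w1d.png")
E
```

```text
(no output)
```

View pics/w1c.png

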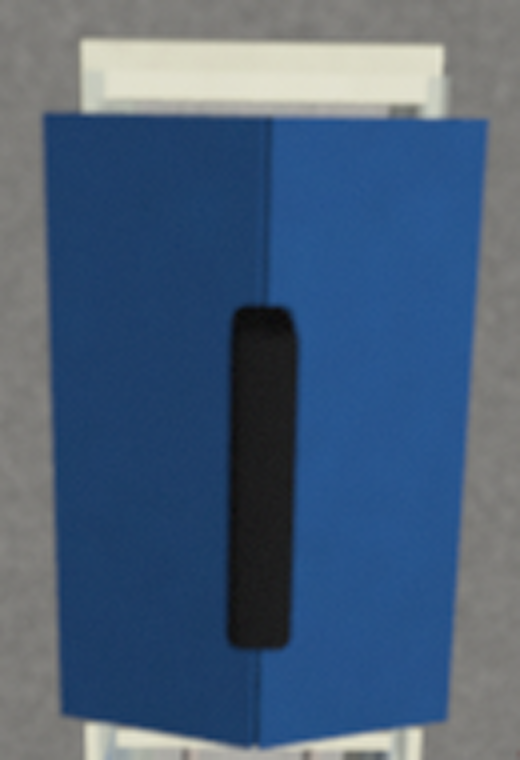

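View pics/w1d.png

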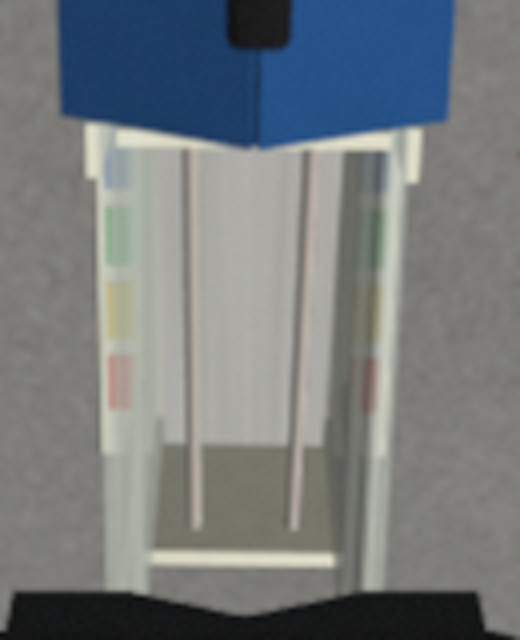

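```bash
python3 - <<'E'
from h import *
st=monitor.get_state(); C=cam("wrist",st)
f=lambda u,v:(215+u/4-.4,80+v/4-.4); g=lambda u,v:(215+u/4-.4,230+v/4-.4)
P=[bp(C,f(*p),.204)[:2] for p in [(233,322),(297,322),(228,647),(291,647)]]
P=np.array(P);print("rib",P, P.mean(0), np.linalg.norm(P[0]-P[2]),np.linalg.norm(P[0]-P[1]))
v=P[2]+P[3]-P[0]-P[1]; print("yaw",np.degrees(np.arctan2(v[1],v[0])))
r=[bp(C,f(*p),.169)[:2] for p in [(268,118),(255,748)]]; v=r[1]-r[0];print("ridge",r,np.linalg.norm(v),np.degrees(np.arctan2(v[1],v[0])),(r[0]+r[1])/2)
E4=np.array([bp(C,f(*p),.151)[:2] for p in [(45,115),(487,120),(62,715),(447,720)]]);print("eaves",E4,E4.mean(0)); v=E4[2]+E4[3]-E4[0]-E4[1];print(np.degrees(np.arctan2(v[1],v[0])))
# magazine walls tops z .152: left outer edge, right outer edge ; end wall corners at .152
W=np.array([bp(C,f(*p),.152)[:2] for p in [(82,40),(444,43)]]);print("endwall",W,W.mean(0),np.linalg.norm(W[0]-W[1]))
W=np.array([bp(C,g(*p),.152)[:2] for p in [(86,124),(423,130)]]);print("crossplate",W,W.mean(0),np.linalg.norm(W[0]-W[1]))
W=np.array([bp(C,g(*p),.152)[:2] for p in [(105,585),(386,585)]]);print("walls low",W,W.mean(0),np.linalg.norm(W[0]-W[1]))
E
```

```text
rib [[0.4316 0.3289]
 [0.4294 0.3413]
 [0.4998 0.3397]
 [0.4975 0.3529]] [0.4646 0.3407] 0.06913992834537994 0.01259469359755049
yaw 9.340745803032444
ridge [array([0.3928, 0.3293]), array([0.5399, 0.3529])] 0.14902016583673314 9.111693625684735 [0.4664 0.3411]
eaves [[0.401  0.2798]
 [0.3846 0.3785]
 [0.5484 0.3034]
 [0.5322 0.4026]] [0.4666 0.3411]
9.174670494218558
endwall [[0.3838 0.286 ]
 [0.3704 0.3652]] [0.3771 0.3256] 0.08029583463424472
crossplate [[0.5494 0.3099]
 [0.5357 0.3968]] [0.5425 0.3534] 0.08797626517444791
walls low [[0.6975 0.3362]
 [0.6829 0.4181]] [0.6902 0.3771] 0.08316196079718434
```

```bash
python3 - <<'E'
from h import *
rel([.4652,.341,.178],np.radians(189.2))
E
```

```text
dp cm [ 0.28  0.44 14.26] dr [-0.002  0.001  0.014]  from [0.4685 0.3374 0.3206] t 1.2
```

Call:
arm_command([
  {"dp":[0.3,0.3,2],"dr":[0,0,0.014]},
  {"dp":[0.4,0.45,4.5],"dr":[0,0,0.014]},
  {"dp":[0.4,0.45,7.5],"dr":[0,0,0.014]},
  {"dp":[0.4,0.45,10],"dr":[0,0,0.014]},
  {"dp":[0.4,0.45,12],"dr":[0,0,0.014]},
  {"dp":[0.4,0.45,13.5],"dr":[0,0,0.014]},
  {"dp":[0.4,0.45,14.2],"dr":[0,0,0.014]},
  {"dp":[0.4,0.45,14.2],"dr":[0,0,0.014]},
])

```text
time: 2.2
eef_pos: [0.4608, 0.3437, 0.1792]
eef_rot: [-0.081, 0.997, -0.0, -0.0]
wrist_force: [-0.6, -0.4, 0.2]
opening: 1.0
```

Call:
arm_command([
  {"dp":[0,0,0],"dr":[0,0,0]},
  {"dp":[0,0,0],"dr":[0,0,0]},
  {"dp":[0,0,0],"dr":[0,0,0]},
  {"dp":[0,0,0],"dr":[0,0,0]},
  {"dp":[0,0,0],"dr":[0,0,0]},
  {"dp":[0,0,0],"dr":[0,0,0]},
  {"dp":[0,0,0],"dr":[0,0,0]},
  {"dp":[0,0,0],"dr":[0,0,0]},
], fingers=-1, newtons=70)

```text
time: 3.2
eef_pos: [0.4611, 0.3433, 0.1799]
eef_rot: [-0.081, 0.997, -0.0, 0.0]
wrist_force: [-0.5, -1.9, 5.3]
opening: 0.151
```

```bash
python3 - <<'E'
from h import *
im,st=snap("wrist","pics/w2.png"); print(st["time"],st["eef_pos"],st["eef_rot"],st["wrist_force"],st["opening"])
E
```

```text
3.2 [0.4611 0.3433 0.1799] [-0.081   0.9967 -0.0002  0.0003] [-0.5032 -1.9464  5.2633] 0.15112295298158757
```

View pics/w2.png

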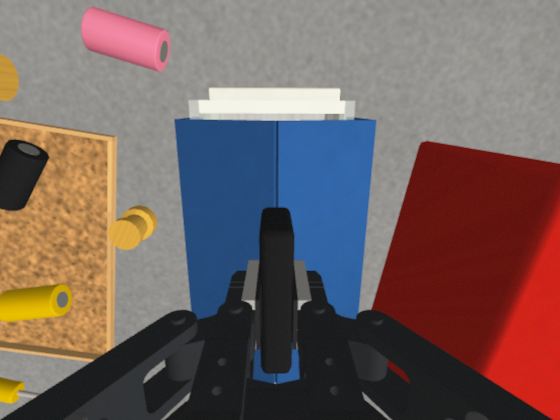

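Call:
arm_command([
  {"dp":[0,0,-0.3],"dr":[0,0,0]},
  {"dp":[0,0,-1],"dr":[0,0,0]},
  {"dp":[0,0,-2.2],"dr":[0,0,0]},
  {"dp":[0,0,-4],"dr":[0,0,0]},
  {"dp":[0,0,-6],"dr":[0,0,0]},
  {"dp":[0,0,-8],"dr":[0,0,0]},
  {"dp":[0,0,-10],"dr":[0,0,0]},
  {"dp":[0,0,-11],"dr":[0,0,0]},
])

```text
time: 4.25
eef_pos: [0.4613, 0.344, 0.2911]
eef_rot: [-0.081, 0.997, 0.001, 0.001]
wrist_force: [0.1, 0.3, -2.0]
opening: 0.15
```

Call:
arm_command([
  {"dp":[0.1,-1,0],"dr":[0,0,0]},
  {"dp":[0.3,-4,0],"dr":[0,0,0.01]},
  {"dp":[0.7,-8,0],"dr":[0,0,0.02]},
  {"dp":[1,-13,0],"dr":[0,0,0.035]},
  {"dp":[1.3,-18,0],"dr":[0,0,0.05]},
  {"dp":[1.7,-23,0],"dr":[0,0,0.065]},
  {"dp":[2.1,-28,0],"dr":[0,0,0.08]},
  {"dp":[2.4,-32,0],"dr":[0,0,0.09]},
])

```text
time: 5.25
eef_pos: [0.488, 0.0215, 0.2884]
eef_rot: [-0.035, 0.999, -0.0, -0.001]
wrist_force: [0.1, -0.1, -2.6]
opening: 0.15
```

```bash
python3 - <<'E'
from h import *
st=monitor.get_state(); print(st["opening"],st["q"],st["wrist_force"]); rel([.5235,-.371,.29],np.radians(178))
E
```

```text
0.14953039613336022 [ 0.0208  0.1499  1.6488 -0.0004  1.3447 -1.6206] [ 0.126  -0.0837 -2.5537]
dp cm [ -0.77 -39.4   -0.15] dr [-0.    -0.002  0.106]  from [0.488  0.0215 0.2884] t 5.25
```

Call:
arm_command([
  {"dp":[-0.1,-4,0],"dr":[0,0,0.01]},
  {"dp":[-0.2,-9,0],"dr":[0,0,0.025]},
  {"dp":[-0.3,-15,0],"dr":[0,0,0.04]},
  {"dp":[-0.4,-21,0],"dr":[0,0,0.055]},
  {"dp":[-0.5,-27,0],"dr":[0,0,0.07]},
  {"dp":[-0.6,-33,0],"dr":[0,0,0.09]},
  {"dp":[-0.8,-37.5,0],"dr":[0,0,0.1]},
  {"dp":[-0.8,-39.4,0],"dr":[0,0,0.106]},
])

```text
time: 6.25
eef_pos: [0.5242, -0.3709, 0.2875]
eef_rot: [0.018, 1.0, 0.001, -0.001]
wrist_force: [-0.1, 0.7, -1.6]
opening: 0.153
```

```bash
python3 - <<'E'
from h import *
st=monitor.get_state(); print(st["eef_pos"],st["eef_rot"],st["opening"],st["wrist_force"])
a,_=snap("scene","pics/s3.png"); b,_=snap("side","pics/d3.png")
crop(a,40,120,200,260,2.3,"pics/s3c.png"); crop(b,290,130,240,260,2.3,"pics/d3c.png")
snap("wrist","pics/w3.png")
E
```

```text
[ 0.5242 -0.3709  0.2875] [ 0.0183  0.9998  0.0007 -0.0013] 0.15286328278810254 [-0.0535  0.7155 -1.6119]
```

View pics/s3c.png

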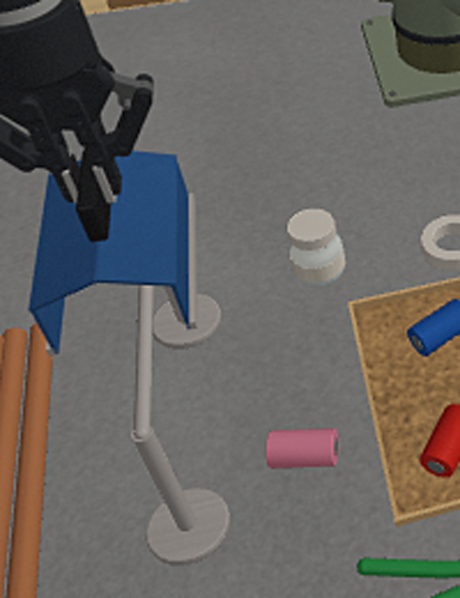

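View pics/d3c.png

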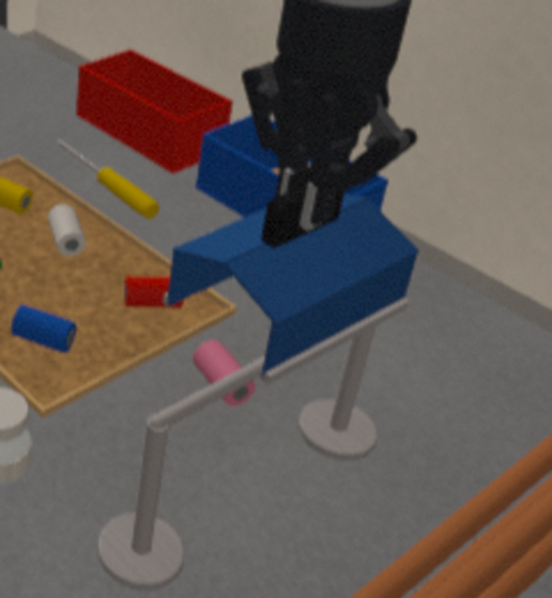

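View pics/w3.png

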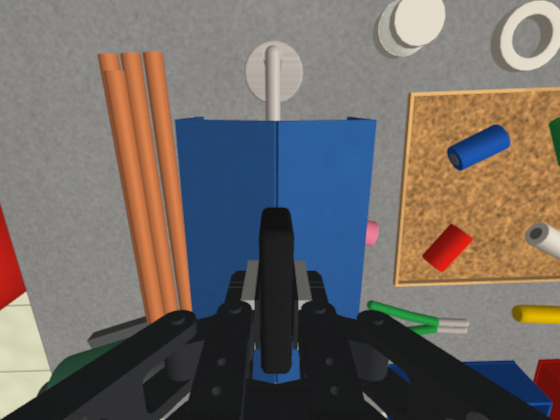

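Call:
arm_command([
  {"dp":[0,0,1],"dr":[0,0,0]},
  {"dp":[0,0,3],"dr":[0,0,0]},
  {"dp":[0,0,5.5],"dr":[0,0,0]},
  {"dp":[0,0,8],"dr":[0,0,0]},
  {"dp":[0,0,10],"dr":[0,0,0]},
  {"dp":[0,0,11],"dr":[0,0,0]},
  {"dp":[0,0,11.4],"dr":[0,0,0]},
  {"dp":[0,0,11.7],"dr":[0,0,0]},
])

```text
time: 7.4
eef_pos: [0.5258, -0.3683, 0.1729]
eef_rot: [0.017, 1.0, -0.0, 0.001]
wrist_force: [0.4, -0.1, -1.8]
opening: 0.148
```

```bash
python3 - <<'E'
from h import *
st=monitor.get_state(); print(st["eef_pos"],st["eef_rot"],st["opening"],st["wrist_force"])
a,_=snap("scene","pics/s4.png"); b,_=snap("side","pics/d4.png")
o=np.hstack([cv2.resize(a[140:370,40:200],None,fx=2.4,fy=2.4),cv2.resize(b[160:390,320:480],None,fx=2.4,fy=2.4)]);cv2.imwrite("pics/sd4.png",o)
E
```

```text
[ 0.5258 -0.3683  0.1729] [ 0.0167  0.9999 -0.0003  0.0006] 0.14813539895517353 [ 0.4195 -0.0887 -1.7594]
```

View pics/sd4.png

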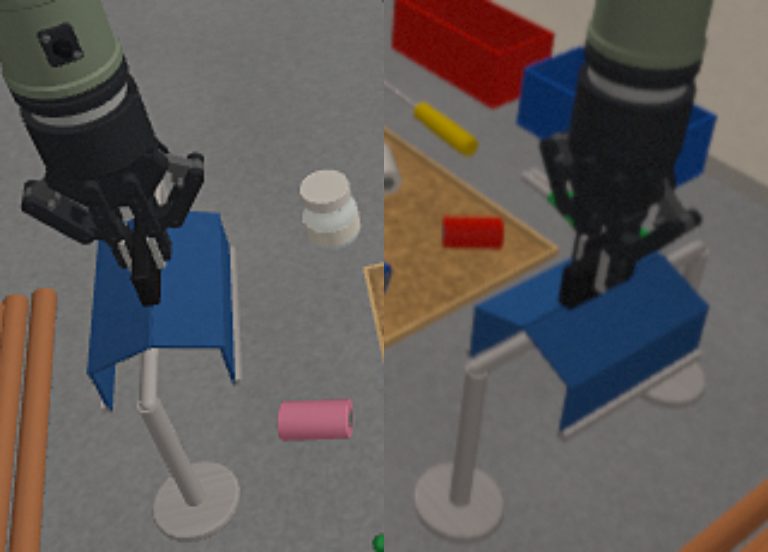

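Call:
arm_command([
  {"dp":[0,-0.1,0.1],"dr":[0,0,0]},
  {"dp":[0,-0.2,0.2],"dr":[0,0,0]},
  {"dp":[0,-0.2,0.3],"dr":[0,0,0]},
  {"dp":[0,-0.2,0.4],"dr":[0,0,0]},
  {"dp":[0,-0.2,0.45],"dr":[0,0,0]},
  {"dp":[0,-0.2,0.45],"dr":[0,0,0]},
  {"dp":[0,-0.2,0.45],"dr":[0,0,0]},
  {"dp":[0,-0.2,0.45],"dr":[0,0,0]},
])

```text
time: 8.5
eef_pos: [0.5254, -0.3709, 0.1697]
eef_rot: [0.017, 1.0, -0.001, 0.001]
wrist_force: [-1.8, 0.5, 6.4]
opening: 0.148
```

Call:
arm_command([
  {"dp":[0,0,0],"dr":[0,0,0]},
  {"dp":[0,0,0],"dr":[0,0,0]},
  {"dp":[0,0,0],"dr":[0,0,0]},
  {"dp":[0,0,0],"dr":[0,0,0]},
  {"dp":[0,0,-1],"dr":[0,0,0]},
  {"dp":[0,0,-4],"dr":[0,0,0]},
  {"dp":[0,0,-8],"dr":[0,0,0]},
  {"dp":[0,0,-12],"dr":[0,0,0]},
], fingers=1)

```text
time: 9.5
eef_pos: [0.5253, -0.3704, 0.2897]
eef_rot: [0.017, 1.0, -0.0, 0.0]
wrist_force: [0.7, -0.7, -0.7]
opening: 1.002
```

```bash
python3 - <<'E'
from h import *
st=monitor.get_state(); print(st["eef_pos"],st["eef_rot"],st["opening"],st["wrist_force"])
a,_=snap("scene","pics/s5.png"); b,_=snap("side","pics/d5.png"); w,_=snap("wrist","pics/w5.png")
E
```

```text
[ 0.5253 -0.3704  0.2897] [ 0.0169  0.9999 -0.0001  0.0003] 1.0023500641907623 [ 0.7349 -0.7353 -0.7315]
```

View pics/s5.png

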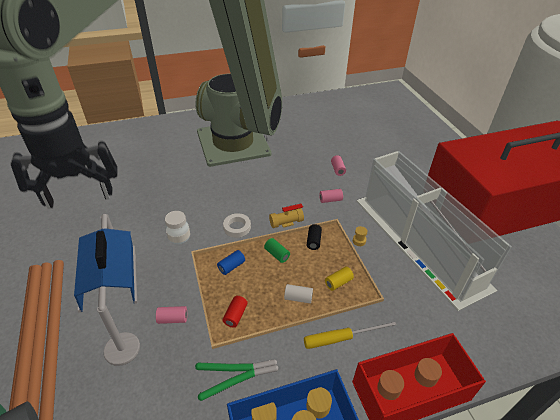

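View pics/d5.png

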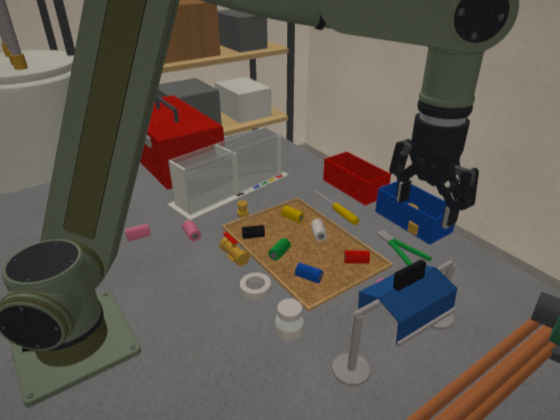

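View pics/w5.png

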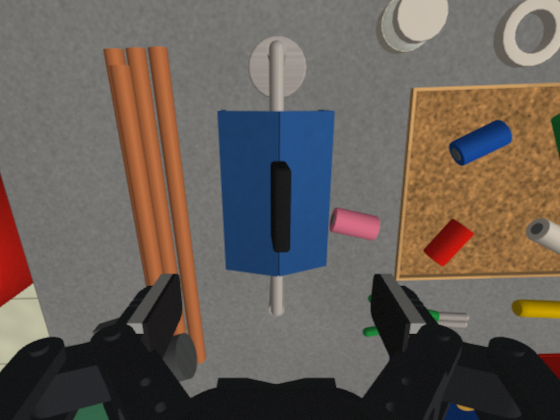

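```bash
cat >> h.py <<'E'
HUE={"red":[((0,120,60),(6,255,255)),((174,120,60),(180,255,255))],"yellow":[((22,120,70),(32,255,255))],"green":[((45,100,40),(85,255,255))],"blue":[((100,120,50),(125,255,255))]}
def mask(im,c):
    h=cv2.cvtColor(im,cv2.COLOR_BGR2HSV)
    if c in HUE:
        m=0
        for lo,hi in HUE[c]: m=m|cv2.inRange(h,lo,hi)
    elif c=="white": m=cv2.inRange(h,(0,0,150),(180,50,255))
    else: m=cv2.inRange(h,(0,0,0),(180,255,45))
    return m
E
python3 - <<'E'
from h import *
S=cam("scene")
print([bp(S,p,.01)[:2] for p in [(192,247),(340,222),(382,298),(214,342),(234,312)]])
rel([.50,-.02,.38],np.radians(178))
E
```

```text
[array([ 0.422 , -0.1979]), array([0.4481, 0.1873]), array([0.6955, 0.1818]), array([ 0.6899, -0.1956]), array([ 0.6332, -0.141 ])]
dp cm [ 3.75 34.97 -9.02] dr [-0.004  0.005  0.001]  from [ 0.5261 -0.3711  0.2913] t 9.65
```

Call:
arm_command([
  {"dp":[-0.2,2,-3],"dr":[0,0,0]},
  {"dp":[-0.4,7,-6],"dr":[0,0,0]},
  {"dp":[-0.6,13,-8],"dr":[0,0,0]},
  {"dp":[-0.8,19,-9],"dr":[0,0,0]},
  {"dp":[-1,25,-9],"dr":[0,0,0]},
  {"dp":[-1.2,31,-9],"dr":[0,0,0]},
  {"dp":[-1.2,35,-9],"dr":[0,0,0]},
  {"dp":[-1.2,36,-9],"dr":[0,0,0]},
])

```text
time: 10.65
eef_pos: [0.5489, -0.009, 0.3768]
eef_rot: [0.015, 1.0, 0.0, -0.001]
wrist_force: [0.1, -0.3, -0.5]
opening: 0.997
```

```bash
cat >> h.py <<'E'
def carts(im,st,cols=("red","yellow","green","blue","white","black"),ws=None,tray=((.42,-.2),(.70,.19))):
    """wrist image: outline of the cylinder ~ occluding contour; fit by projecting model"""
    from scipy.optimize import minimize
    C=cam("wrist",st); out={}
    # region of tray
    poly=np.array([proj(C,[x,y,.005])[0] for x,y in TRAY]).astype(np.int32)
    reg=np.zeros(im.shape[:2],np.uint8); cv2.fillPoly(reg,[poly],255)
    for c in cols:
        m=mask(im,c)&reg
        cs,_=cv2.findContours(m,cv2.RETR_EXTERNAL,cv2.CHAIN_APPROX_NONE)
        cs=[k for k in cs if cv2.contourArea(k)>150]
        for k in sorted(cs,key=cv2.contourArea)[::-1][:3]:
            k=cv2.convexHull(k)
            (u,v),(w,h),_=cv2.minAreaRect(k)
            if max(w,h)>4*min(w,h): continue
            x0=bp(C,(u,v),.017)
            mm=np.zeros(im.shape[:2],np.uint8); cv2.fillPoly(mm,[k],255); dst=cv2.distanceTransform(255-mm,cv2.DIST_L2,3)-cv2.distanceTransform(mm,cv2.DIST_L2,3)
            def hull(p):
                x,y,a=p; t=np.linspace(0,2*np.pi,24); e=np.array([np.cos(a),np.sin(a),0]); n=np.array([-np.sin(a),np.cos(a),0])
                P=np.array([[x,y,.017]+s*.030*e+.017*(np.cos(q)*n+np.sin(q)*np.array([0,0,1])) for s in(-1,1) for q in t])
                return cv2.convexHull(proj(C,P).astype(np.float32))[:,0]
            def cost(p):
                H=hull(p); 
                # sample along hull
                Q=np.vstack([H[i]+(H[(i+1)%len(H)]-H[i])*f for i in range(len(H)) for f in (0,.25,.5,.75)])
                W=np.hstack([np.linalg.norm(H[(i+1)%len(H)]-H[i])/4*np.ones(4) for i in range(len(H))])
                d=cv2.remap(dst.astype(np.float32),Q[:,0].astype(np.float32)[None],Q[:,1].astype(np.float32)[None],cv2.INTER_LINEAR)[0]
                return (W*d**2).sum()/W.sum()
            best=min((minimize(cost,[x0[0],x0[1],a],method="Nelder-Mead",options=dict(initial_simplex=[[x0[0],x0[1],a],[x0[0]+.01,x0[1],a],[x0[0],x0[1]+.01,a],[x0[0],x0[1],a+.4]])) for a in (0,.8,1.6,2.4)),key=lambda r:r.fun)
            out.setdefault(c,[]).append((best.x[0],best.x[1],np.degrees(best.x[2])%180,round(best.fun,2)))
    return out
TRAY=[(.415,-.205),(.445,.195),(.705,.19),(.70,-.205)]
E
python3 - <<'E'
from h import *
im,st=snap("wrist","pics/w6.png"); 
import pickle; pickle.dump(st,open("w6.pkl","wb"))
print(st["eef_pos"],st["eef_rot"])
for k,v in carts(im,st).items(): print(k,*[np.round(x,4) for x in v])
E
```

```text
[ 0.5489 -0.009   0.3768] [ 0.0153  0.9999  0.0001 -0.001 ]
red [  0.6367  -0.1387 144.963    0.47  ]
yellow [  0.6227   0.1092 107.8534   0.85  ]
green [ 0.499  -0.0028 24.602   0.88  ]
blue [  0.5032  -0.1177 117.7182   1.02  ]
white [ 0.6342  0.0069 64.1019  4.59  ]
black [  0.484    0.0995 154.7297   0.86  ]
```

View pics/w6.png

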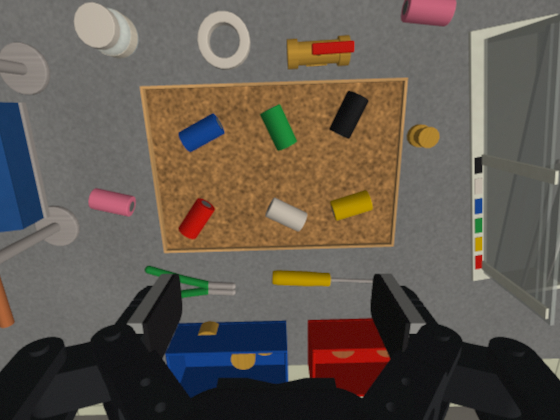

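```bash
python3 - <<'E'
from h import *
rel([.6367,-.1387,.14],np.radians(145))
E
```

```text
dp cm [ -9.2  -12.69  23.67] dr [ 0.    -0.002  0.58 ]  from [ 0.5491 -0.0091  0.3769] t 10.7
```

Call:
arm_command([
  {"dp":[-1,-1.5,2.5],"dr":[0,0,0.07]},
  {"dp":[-2.5,-3.5,6],"dr":[0,0,0.15]},
  {"dp":[-4,-5.5,10],"dr":[0,0,0.24]},
  {"dp":[-5.5,-7.5,14],"dr":[0,0,0.34]},
  {"dp":[-7,-9.5,18],"dr":[0,0,0.44]},
  {"dp":[-8.5,-11.5,21],"dr":[0,0,0.53]},
  {"dp":[-9.2,-12.7,23.2],"dr":[0,0,0.58]},
  {"dp":[-9.2,-12.7,23.7],"dr":[0,0,0.58]},
], fingers=0.35)

```text
time: 11.7
eef_pos: [0.6361, -0.1424, 0.1388]
eef_rot: [0.303, 0.953, -0.0, -0.002]
wrist_force: [0.6, -0.6, 0.5]
opening: 0.675
```

```bash
cat > look.py <<'E'
import sys
from h import *
c=sys.argv[1]; name=sys.argv[2]; z=float(sys.argv[3])
im,st=snap("wrist",f"pics/{name}.png"); print(st["eef_pos"],st["q"],st["opening"])
r=carts(im,st,(c,)).get(c); print(r)
if r:
    x,y,a,_=r[0]; s0=monitor.get_state()
    y0=R.from_quat(s0["eef_rot"]).as_matrix()[:,0]; cur=np.degrees(np.arctan2(y0[1],y0[0]))
    a=a+180*np.round((cur-a)/180); print("yaw",a,"cur",cur); rel([x,y,z],np.radians(a),s0)
E
python3 look.py red w7 .004
```

```text
[ 0.6361 -0.1424  0.1388] [-0.2378  0.5056  1.5067 -0.      1.1328 -1.1934] 0.6747611917397425
[(np.float64(0.6374788485906719), np.float64(-0.13935791794194474), np.float64(144.16031397691123), np.float64(1.21))]
yaw 144.16031397691123 cur 144.81120943196768
dp cm [-0.01  0.26 13.55] dr [-0.001 -0.003  0.011]  from [ 0.6362 -0.1416  0.1395] t 11.75
```

View pics/w7.png

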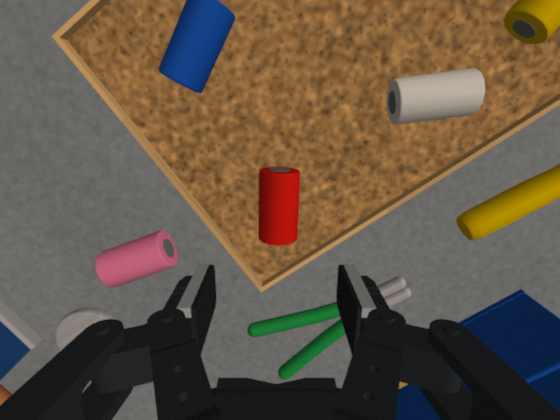

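Call:
arm_command([
  {"dp":[0,0.15,1.5],"dr":[0,0,0.011]},
  {"dp":[0,0.26,4],"dr":[0,0,0.011]},
  {"dp":[0,0.26,7],"dr":[0,0,0.011]},
  {"dp":[0,0.26,10],"dr":[0,0,0.011]},
  {"dp":[0,0.26,12],"dr":[0,0,0.011]},
  {"dp":[0,0.26,13.1],"dr":[0,0,0.011]},
  {"dp":[0,0.26,13.5],"dr":[0,0,0.011]},
  {"dp":[0,0.26,13.5],"dr":[0,0,0.011]},
])

```text
time: 12.75
eef_pos: [0.639, -0.1389, 0.0064]
eef_rot: [0.307, 0.952, 0.0, 0.001]
wrist_force: [-0.0, -0.0, 0.3]
opening: 0.677
```

Call:
arm_command([
  {"dp":[0,0,0],"dr":[0,0,0]},
  {"dp":[0,0,0],"dr":[0,0,0]},
  {"dp":[0,0,0],"dr":[0,0,0]},
  {"dp":[0,0,0],"dr":[0,0,0]},
  {"dp":[0,0,-0.3],"dr":[0,0,0]},
  {"dp":[0,0,-1],"dr":[0,0,0]},
  {"dp":[0,0,-3],"dr":[0,0,0]},
  {"dp":[0,0,-5],"dr":[0,0,0]},
], fingers=-1, newtons=40)

```text
time: 13.75
eef_pos: [0.6383, -0.1389, 0.0561]
eef_rot: [0.307, 0.952, 0.0, -0.0]
wrist_force: [-0.3, -0.5, -0.7]
opening: 0.382
```

```bash
python3 - <<'E'
from h import *
im,st=snap("wrist","pics/w8.png"); print(st["eef_pos"],st["opening"],st["wrist_force"])
rel([.464,.341,.24],np.radians(99.3))
E
```

```text
[ 0.6383 -0.1389  0.0561] 0.3816201649643407 [-0.2722 -0.5349 -0.729 ]
dp cm [ 42.3   28.69 -18.2 ] dr [0.003 0.003 0.784]  from [ 0.6401 -0.1393  0.0592] t 13.8
```

View pics/w8.png

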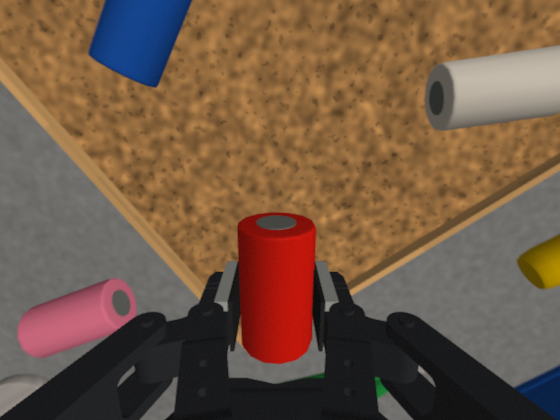

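Call:
arm_command([
  {"dp":[1,0.5,-3],"dr":[0,0,0.02]},
  {"dp":[3,2,-7],"dr":[0,0,0.08]},
  {"dp":[6,4,-11],"dr":[0,0,0.15]},
  {"dp":[10,7,-15],"dr":[0,0,0.23]},
  {"dp":[14.5,10,-18],"dr":[0,0,0.31]},
  {"dp":[19,13,-19],"dr":[0,0,0.39]},
  {"dp":[23.5,16,-19],"dr":[0,0,0.47]},
  {"dp":[28,19,-19],"dr":[0,0,0.55]},
])

```text
time: 14.8
eef_pos: [0.5217, 0.1804, 0.2458]
eef_rot: [0.555, 0.832, 0.0, 0.0]
wrist_force: [0.8, 0.5, -0.2]
opening: 0.381
```

```bash
cat > inhand.py <<'E'
# offset of cart centre along tool x, from plug-face row v in the wrist image
import sys
from h import *
c=viewer.calibration("wrist"); K=c["mtx"]; M=np.linalg.inv(c["mount"])
v=float(sys.argv[1]); zc=float(sys.argv[2])
from scipy.optimize import brentq
f=lambda x:(lambda p:K[1,1]*p[1]/p[2]+K[1,2])((M@np.array([x,0,zc,1]))[:3])-v
print("end x",brentq(f,-.06,.07),"centre x",brentq(f,-.06,.07)-.03)
E
python3 inhand.py 223 -.0106
python3 - <<'E'
from h import *
st=monitor.get_state(); print(st["opening"],st["q"]); rel([.464,.341,.24],np.radians(99.3))
E
```

```text
end x 0.03206266803780196 centre x 0.0020626680378019596
0.38120381580286766 [ 0.312   0.2743  1.5929  0.0001  1.274  -0.0812]
dp cm [17.05  0.83  0.58] dr [ 0.    -0.     0.231]  from [0.5217 0.1804 0.2458] t 14.8
```

Call:
arm_command([
  {"dp":[3,0.15,0],"dr":[0,0,0.04]},
  {"dp":[6.5,0.3,0],"dr":[0,0,0.08]},
  {"dp":[10,0.5,0],"dr":[0,0,0.13]},
  {"dp":[13.5,0.7,0],"dr":[0,0,0.18]},
  {"dp":[16,0.8,0],"dr":[0,0,0.22]},
  {"dp":[17,0.8,0],"dr":[0,0,0.231]},
  {"dp":[17,0.8,0],"dr":[0,0,0.231]},
  {"dp":[17,0.8,0],"dr":[0,0,0.231]},
])

```text
time: 15.8
eef_pos: [0.4647, 0.338, 0.2458]
eef_rot: [0.647, 0.763, -0.0, 0.0]
wrist_force: [0.3, 0.2, -0.1]
opening: 0.381
```

```bash
python3 - <<'E'
from h import *
im,st=snap("wrist","pics/w9.png"); print(st["eef_pos"],st["eef_rot"],st["opening"],st["wrist_force"])
import pickle; pickle.dump(st,open("w9.pkl","wb"))
E
```

```text
[0.4647 0.338  0.2458] [ 0.6466  0.7628 -0.0002  0.0002] 0.38133835666232796 [ 0.3013  0.2173 -0.149 ]
```

View pics/w9.png

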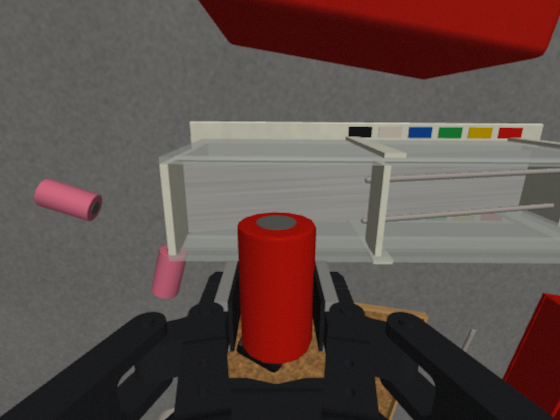

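```bash
python3 - <<'E'
from h import *
im=cv2.imread("pics/w9.png"); crop(im,155,115,100,155,5,"pics/w9a.png"); crop(im,320,115,100,155,5,"pics/w9b.png")
E
```

```text
(no output)
```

View pics/w9a.png

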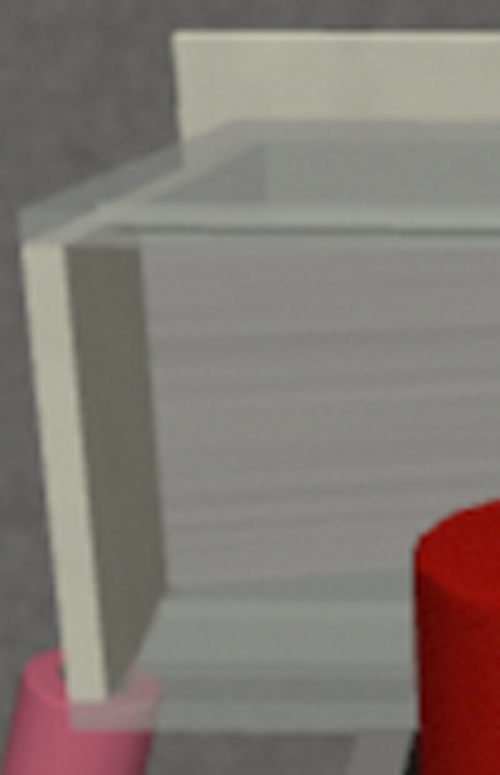

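View pics/w9b.png

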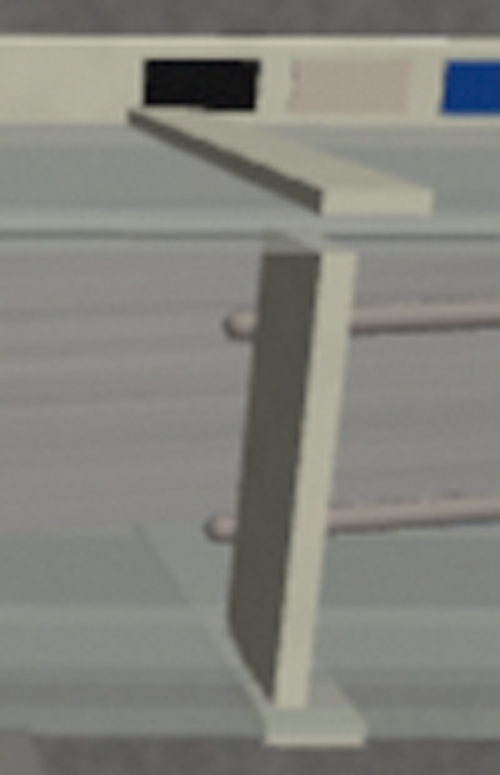

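```bash
python3 - <<'E'
from h import *; import pickle
st=pickle.load(open("w9.pkl","rb")); C=cam("wrist",st)
a=lambda u,v:(155+u/5-.4,115+v/5-.4); b=lambda u,v:(320+u/5-.4,115+v/5-.4)
pts={"ew_far":a(65,243),"ew_near":a(105,700),"cp_far":b(320,250),"cp_near":b(275,708)}
W={k:bp(C,p,.152)[:2] for k,p in pts.items()}
print(W); n=lambda p,q:np.linalg.norm(W[p]-W[q])
print("w",n("ew_far","ew_near"),n("cp_far","cp_near"),"len",n("ew_far","cp_far"),n("ew_near","cp_near"))
for p,q in(("ew_far","cp_far"),("ew_near","cp_near")): v=W[q]-W[p]; print(np.degrees(np.arctan2(v[1],v[0])))
E0=(W["ew_far"]+W["ew_near"])/2; E1=(W["cp_far"]+W["cp_near"])/2; v=(E1-E0)/np.linalg.norm(E1-E0)
print("origin",E0+v*.075,E1-v*.081)
# outer wall edges
print([bp(C,p,.152)[:2] for p in (a(240,733),b(150,738))])
E
```

```text
{'ew_far': array([0.3821, 0.3656]), 'ew_near': array([0.393 , 0.2944]), 'cp_far': array([0.5357, 0.3902]), 'cp_near': array([0.5478, 0.3188])}
w 0.07206054140476613 0.07241458397994582 len 0.15557004638928926 0.15674841820433824
9.109371361157946
8.980328684058948
origin [0.4616 0.3418] [0.4618 0.3418]
[array([0.4145, 0.2922]), array([0.5296, 0.3105])]
```

```bash
cat >> h.py <<'E'
MO=np.array([.4617,.3418]); MY=np.radians(9.05)
def mag(x,y): 
    c,s=np.cos(MY),np.sin(MY); return MO+np.array([c*x-s*y,s*x+c*y])
E
python3 - <<'E'
from h import *
p=mag(-.010,-.002); rel([p[0],p[1],.106],np.radians(99.05))
E
```

```text
dp cm [ 0.24 -1.24 13.98] dr [0.    0.    0.006]  from [0.4648 0.3379 0.2458] t 15.85
```

Call:
arm_command([
  {"dp":[0.24,-1.24,1],"dr":[0,0,0.006]},
  {"dp":[0.24,-1.24,3],"dr":[0,0,0.006]},
  {"dp":[0.24,-1.24,5.5],"dr":[0,0,0.006]},
  {"dp":[0.24,-1.24,7.5],"dr":[0,0,0.006]},
  {"dp":[0.24,-1.24,9],"dr":[0,0,0.006]},
  {"dp":[0.24,-1.24,10],"dr":[0,0,0.006]},
  {"dp":[0.24,-1.24,10.5],"dr":[0,0,0.006]},
  {"dp":[0.24,-1.24,10.5],"dr":[0,0,0.006]},
])

```text
time: 16.85
eef_pos: [0.4519, 0.3392, 0.1409]
eef_rot: [0.649, 0.761, 0.0, -0.0]
wrist_force: [0.6, -0.1, -0.1]
opening: 0.379
```

```bash
python3 - <<'E'
from h import *
im,st=snap("wrist","pics/w10.png"); print(st["eef_pos"],st["opening"],st["wrist_force"])
p=mag(-.010,-.002); rel([p[0],p[1],.106],np.radians(99.05))
E
```

```text
[0.4519 0.3392 0.1409] 0.37880258545391676 [ 0.6034 -0.1449 -0.1385]
dp cm [-0.11 -0.01  3.52] dr [ 0.001 -0.     0.001]  from [0.452  0.3393 0.1412] t 16.9
```

View pics/w10.png

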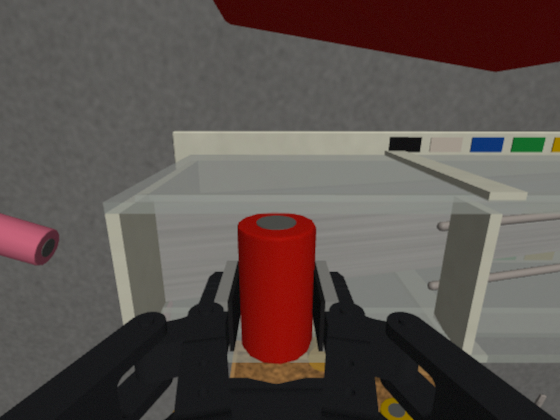

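Call:
arm_command([
  {"dp":[-0.1,0,0.6],"dr":[0,0,0]},
  {"dp":[-0.1,0,1.2],"dr":[0,0,0]},
  {"dp":[-0.1,0,1.8],"dr":[0,0,0]},
  {"dp":[-0.1,0,2.3],"dr":[0,0,0]},
  {"dp":[-0.1,0,2.8],"dr":[0,0,0]},
  {"dp":[-0.1,0,3.2],"dr":[0,0,0]},
  {"dp":[-0.1,0,3.5],"dr":[0,0,0]},
  {"dp":[-0.1,0,3.5],"dr":[0,0,0]},
])

```text
time: 17.9
eef_pos: [0.4519, 0.3381, 0.1056]
eef_rot: [0.649, 0.761, -0.0, -0.0]
wrist_force: [-0.7, -0.2, -1.0]
opening: 0.383
```

Call:
arm_command([
  {"dp":[0,0,0],"dr":[0,0,0]},
  {"dp":[0,0,0],"dr":[0,0,0]},
  {"dp":[0,0,0],"dr":[0,0,0]},
  {"dp":[0,0,-0.5],"dr":[0,0,0]},
  {"dp":[0,0,-2],"dr":[0,0,0]},
  {"dp":[0,0,-5],"dr":[0,0,0]},
  {"dp":[0,0,-9],"dr":[0,0,0]},
  {"dp":[0,0,-14],"dr":[0,0,0]},
], fingers=0.7)

```text
time: 18.9
eef_pos: [0.4515, 0.3379, 0.2476]
eef_rot: [0.649, 0.761, -0.0, -0.0]
wrist_force: [0.6, 0.4, 0.2]
opening: 0.851
```

```bash
python3 - <<'E'
from h import *
im,st=snap("wrist","pics/w11.png"); print(st["eef_pos"],st["opening"],st["wrist_force"])
rel([.60,.10,.30],np.radians(108))
E
```

```text
[0.4515 0.3379 0.2476] 0.8505114898098792 [0.5641 0.3674 0.2225]
dp cm [-25.97  10.62  -4.47] dr [ 0.013 -0.005 -0.155]  from [0.4545 0.34   0.2557] t 18.95
```

View pics/w11.png

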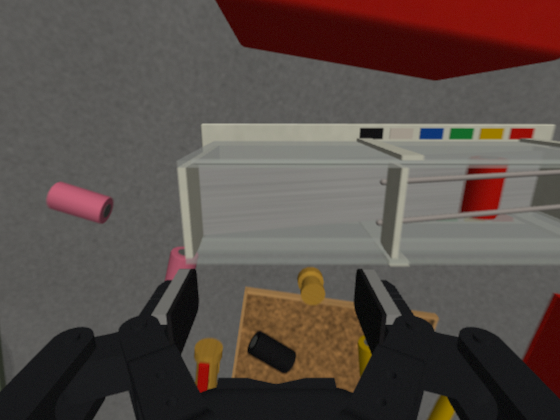

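```bash
python3 - <<'E'
from h import *
rel([.6227,.1092,.14],np.radians(108))
E
```

```text
dp cm [-25.53  12.81  11.57] dr [ 0.013 -0.005 -0.155]  from [0.4545 0.34   0.2557] t 18.95
```

Call:
arm_command([
  {"dp":[-2,1,0],"dr":[0,0,-0.02]},
  {"dp":[-6,3,0],"dr":[0,0,-0.05]},
  {"dp":[-11,5.5,0],"dr":[0,0,-0.08]},
  {"dp":[-16,8,1],"dr":[0,0,-0.1]},
  {"dp":[-21,10.5,4],"dr":[0,0,-0.13]},
  {"dp":[-24.5,12.3,7.5],"dr":[0,0,-0.155]},
  {"dp":[-25.6,12.8,10],"dr":[0,0,-0.155]},
  {"dp":[-25.6,12.8,10.6],"dr":[0,0,-0.155]},
], fingers=0.4)

```text
time: 19.95
eef_pos: [0.6185, 0.1047, 0.1387]
eef_rot: [0.589, 0.808, -0.001, -0.001]
wrist_force: [-0.3, 0.5, 0.5]
opening: 0.703
```

```bash
python3 look.py yellow w12 .004
```

```text
[0.6185 0.1047 0.1387] [ 0.1493  0.4691  1.5714  0.0002  1.1037 -0.163 ] 0.7034212165277424
[(np.float64(0.6230028008230755), np.float64(0.10852368792389411), np.float64(107.32453350496262), np.float64(1.22))]
yaw 107.32453350496262 cur 107.9459945619251
dp cm [ 0.13  0.56 13.5 ] dr [-0.002 -0.001  0.011]  from [0.6184 0.1055 0.1391] t 20.0
```

View pics/w12.png

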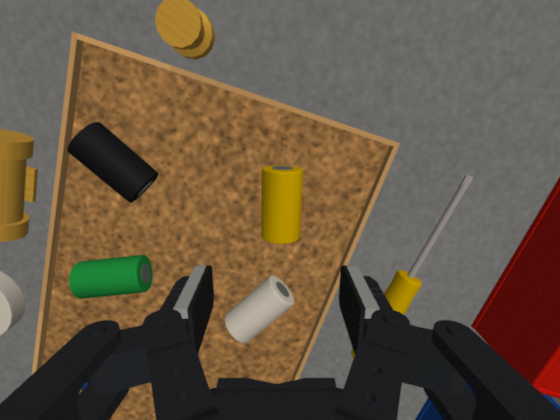

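Call:
arm_command([
  {"dp":[0.1,0.3,1.5],"dr":[0,0,0.011]},
  {"dp":[0.1,0.56,4],"dr":[0,0,0.011]},
  {"dp":[0.1,0.56,7],"dr":[0,0,0.011]},
  {"dp":[0.1,0.56,10],"dr":[0,0,0.011]},
  {"dp":[0.1,0.56,12],"dr":[0,0,0.011]},
  {"dp":[0.1,0.56,13.2],"dr":[0,0,0.011]},
  {"dp":[0.1,0.56,13.6],"dr":[0,0,0.011]},
  {"dp":[0.1,0.56,13.6],"dr":[0,0,0.011]},
])

```text
time: 21.0
eef_pos: [0.6243, 0.1087, 0.0044]
eef_rot: [0.592, 0.806, 0.0, 0.0]
wrist_force: [0.5, 0.4, 0.2]
opening: 0.701
```

Call:
arm_command([
  {"dp":[0,0,0],"dr":[0,0,0]},
  {"dp":[0,0,0],"dr":[0,0,0]},
  {"dp":[0,0,0],"dr":[0,0,0]},
  {"dp":[0,0,0],"dr":[0,0,0]},
  {"dp":[0,0,-0.3],"dr":[0,0,0]},
  {"dp":[0,0,-1],"dr":[0,0,0]},
  {"dp":[0,0,-3],"dr":[0,0,0]},
  {"dp":[0,0,-5],"dr":[0,0,0]},
], fingers=-1, newtons=40)

```text
time: 22.0
eef_pos: [0.6237, 0.1083, 0.0542]
eef_rot: [0.592, 0.806, -0.0, -0.0]
wrist_force: [-0.3, 0.1, 0.3]
opening: 0.38
```

```bash
cat > held.py <<'E'
import sys
from h import *
im,st=snap("wrist",f"pics/{sys.argv[1]}.png"); print(st["eef_pos"],"open",st["opening"],st["wrist_force"])
crop(im,180,190,200,200,2.5,f"pics/{sys.argv[1]}c.png")
p=mag(-.010,-.002); rel([p[0],p[1],.24],np.radians(99.05))
E
python3 held.py w13
```

```text
[0.6237 0.1083 0.0542] open 0.3795605844292055 [-0.3454  0.1487  0.3202]
dp cm [ 27.08  -9.61 -18.34] dr [0.005 0.    0.145]  from [0.6255 0.1086 0.0572] t 22.05
```

View pics/w13c.png

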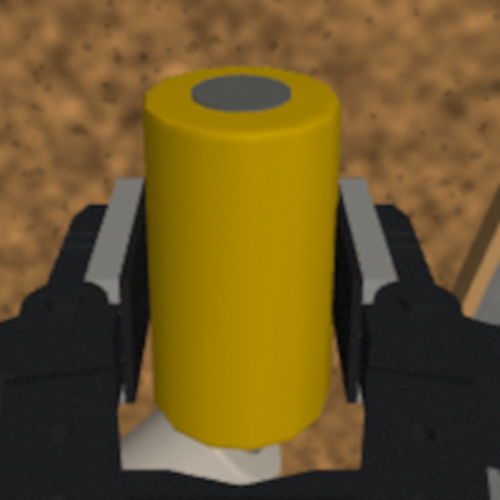

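Call:
arm_command([
  {"dp":[1,-0.3,-3],"dr":[0,0,0.01]},
  {"dp":[3,-1,-7.5],"dr":[0,0,0.03]},
  {"dp":[7,-2.5,-12],"dr":[0,0,0.05]},
  {"dp":[12,-4.2,-15.5],"dr":[0,0,0.08]},
  {"dp":[17,-6,-18],"dr":[0,0,0.1]},
  {"dp":[22,-7.8,-18.5],"dr":[0,0,0.13]},
  {"dp":[25.5,-9,-18.5],"dr":[0,0,0.145]},
  {"dp":[27,-9.6,-18.5],"dr":[0,0,0.145]},
])

```text
time: 23.05
eef_pos: [0.4503, 0.3387, 0.2387]
eef_rot: [0.648, 0.761, -0.0, -0.0]
wrist_force: [0.2, -0.3, -0.4]
opening: 0.385
```

```bash
python3 inhand.py 227.2 -.0126; cat > bay.py <<'E'
import sys
from h import *
off=float(sys.argv[1]); z=float(sys.argv[2])
st=monitor.get_state(); print("open",st["opening"],st["wrist_force"])
p=mag(-.010,-off); rel([p[0],p[1],z],np.radians(99.05))
E
python3 bay.py 0 .141
```

```text
end x 0.031151480261512907 centre x 0.0011514802615129084
open 0.38527810913867666 [ 0.1607 -0.2663 -0.3938]
dp cm [0.13 0.17 9.77] dr [-0.     0.     0.002]  from [0.4503 0.3387 0.2387] t 23.05
```

Call:
arm_command([
  {"dp":[0,0.17,2],"dr":[0,0,0.002]},
  {"dp":[0,0.17,5],"dr":[0,0,0.002]},
  {"dp":[0,0.17,8],"dr":[0,0,0.002]},
  {"dp":[0,0.17,10],"dr":[0,0,0.002]},
  {"dp":[0,0.17,11.3],"dr":[0,0,0.002]},
  {"dp":[0,0.17,12.3],"dr":[0,0,0.002]},
  {"dp":[0,0.17,13],"dr":[0,0,0.002]},
  {"dp":[0,0.17,13.4],"dr":[0,0,0.002]},
])

```text
time: 24.05
eef_pos: [0.4535, 0.3378, 0.1048]
eef_rot: [0.65, 0.76, 0.0, 0.0]
wrist_force: [-0.4, -0.6, -0.2]
opening: 0.388
```

Call:
arm_command([
  {"dp":[0,0,0],"dr":[0,0,0]},
  {"dp":[0,0,0],"dr":[0,0,0]},
  {"dp":[0,0,0],"dr":[0,0,0]},
  {"dp":[0,0,-0.5],"dr":[0,0,0]},
  {"dp":[0,0,-2],"dr":[0,0,0]},
  {"dp":[0,0,-5],"dr":[0,0,0]},
  {"dp":[0,0,-9],"dr":[0,0,0]},
  {"dp":[0,0,-14],"dr":[0,0,0]},
], fingers=0.7)

```text
time: 25.05
eef_pos: [0.453, 0.3374, 0.2466]
eef_rot: [0.65, 0.76, -0.0, -0.0]
wrist_force: [0.7, -0.1, 0.0]
opening: 0.848
```

```bash
python3 - <<'E'
from h import *
im,st=snap("wrist","pics/w14.png"); print(st["eef_pos"],st["opening"],st["wrist_force"])
rel([.499,-.0028,.14],np.radians(24.6+180)); rel([.499,-.0028,.14],np.radians(24.6))
E
```

```text
[0.453  0.3374 0.2466] 0.8477095456676045 [ 0.6577 -0.0683  0.0435]
dp cm [-34.56  -1.21  11.23] dr [ 0.015  0.007 -1.844]  from [0.4559 0.3395 0.2546] t 25.1
dp cm [-34.56  -1.21  11.23] dr [ 0.007 -0.014  1.297]  from [0.4559 0.3395 0.2546] t 25.1
```

View pics/w14.png

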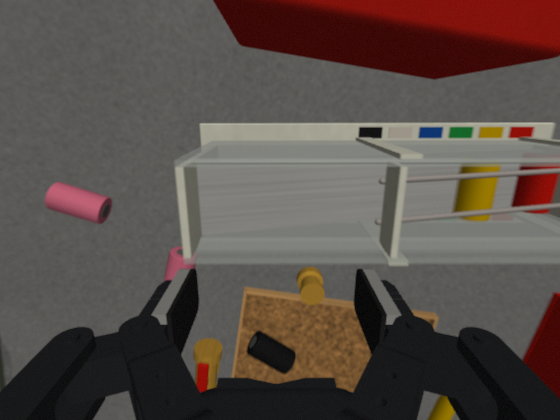

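Call:
arm_command([
  {"dp":[-2,0,0],"dr":[0,0,0.1]},
  {"dp":[-7,-0.2,0],"dr":[0,0,0.27]},
  {"dp":[-12.5,-0.4,0],"dr":[0,0,0.45]},
  {"dp":[-18,-0.6,0.5],"dr":[0,0,0.63]},
  {"dp":[-23.5,-0.8,3],"dr":[0,0,0.81]},
  {"dp":[-29,-1,6],"dr":[0,0,0.99]},
  {"dp":[-33,-1.2,9],"dr":[0,0,1.16]},
  {"dp":[-34.4,-1.2,10.3],"dr":[0,0,1.297]},
], fingers=0.4)

```text
time: 26.1
eef_pos: [0.4944, -0.0062, 0.1412]
eef_rot: [0.978, 0.21, -0.001, -0.0]
wrist_force: [0.6, 0.7, 0.4]
opening: 0.699
```

```bash
python3 look.py green w15 .004
```

```text
[ 0.4944 -0.0062  0.1412] [-0.0356  0.2743  1.8792 -0.0003  0.9892  1.1131] 0.6993954245557158
[(np.float64(0.49900633752692997), np.float64(-0.0033971954468147054), np.float64(25.509761754332608), np.float64(1.34))]
yaw 25.509761754332608 cur 24.059157815477157
dp cm [ 0.62 -0.1  13.61] dr [-0.     0.003 -0.025]  from [ 0.4941 -0.0067  0.1401] t 26.15
```

View pics/w15.png

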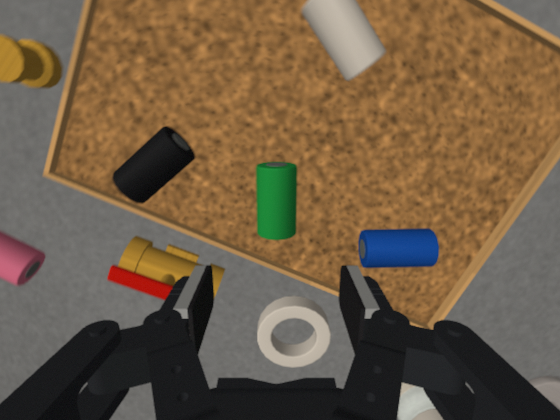

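Call:
arm_command([
  {"dp":[0.4,-0.1,1.5],"dr":[0,0,-0.025]},
  {"dp":[0.6,-0.1,4],"dr":[0,0,-0.025]},
  {"dp":[0.6,-0.1,7],"dr":[0,0,-0.025]},
  {"dp":[0.6,-0.1,10],"dr":[0,0,-0.025]},
  {"dp":[0.6,-0.1,12],"dr":[0,0,-0.025]},
  {"dp":[0.6,-0.1,13.2],"dr":[0,0,-0.025]},
  {"dp":[0.6,-0.1,13.6],"dr":[0,0,-0.025]},
  {"dp":[0.6,-0.1,13.6],"dr":[0,0,-0.025]},
])

```text
time: 27.15
eef_pos: [0.5005, -0.0003, 0.0062]
eef_rot: [0.974, 0.226, 0.0, 0.0]
wrist_force: [-0.0, -0.5, 0.5]
opening: 0.7
```

Call:
arm_command([
  {"dp":[0,0,0],"dr":[0,0,0]},
  {"dp":[0,0,0],"dr":[0,0,0]},
  {"dp":[0,0,0],"dr":[0,0,0]},
  {"dp":[0,0,0],"dr":[0,0,0]},
  {"dp":[0,0,-0.3],"dr":[0,0,0]},
  {"dp":[0,0,-1],"dr":[0,0,0]},
  {"dp":[0,0,-3],"dr":[0,0,0]},
  {"dp":[0,0,-5],"dr":[0,0,0]},
], fingers=-1, newtons=40)

```text
time: 28.15
eef_pos: [0.4997, -0.0006, 0.0564]
eef_rot: [0.974, 0.225, -0.0, -0.0]
wrist_force: [0.9, -0.0, -0.3]
opening: 0.383
```

```bash
python3 held.py w16
```

```text
[ 0.4997 -0.0006  0.0564] open 0.3833563264733455 [ 0.8981 -0.0023 -0.3126]
dp cm [ 10.52 -32.58 -18.15] dr [ 0.004 -0.002 -1.274]  from [ 0.5015 -0.0007  0.0588] t 28.2
```

View pics/w16c.png

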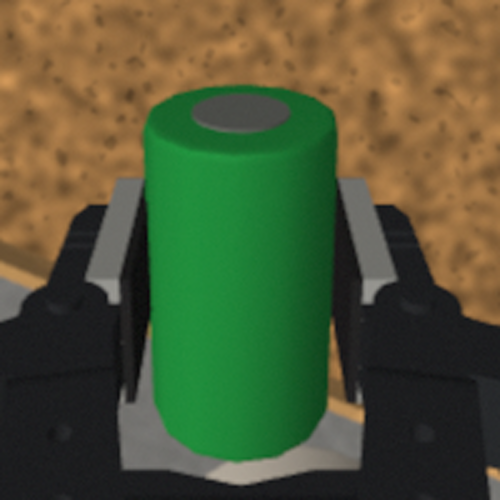

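Call:
arm_command([
  {"dp":[0.3,-1,-3.5],"dr":[0,0,-0.1]},
  {"dp":[1,-4,-8],"dr":[0,0,-0.27]},
  {"dp":[2.7,-9,-12],"dr":[0,0,-0.45]},
  {"dp":[4.7,-15,-15],"dr":[0,0,-0.63]},
  {"dp":[6.7,-21,-17.5],"dr":[0,0,-0.81]},
  {"dp":[8.7,-27,-18.4],"dr":[0,0,-0.99]},
  {"dp":[10,-31,-18.4],"dr":[0,0,-1.15]},
  {"dp":[10.5,-32.6,-18.4],"dr":[0,0,-1.274]},
])

```text
time: 29.2
eef_pos: [0.4502, 0.3416, 0.2396]
eef_rot: [0.646, 0.763, 0.0, -0.0]
wrist_force: [-0.1, -0.4, -0.9]
opening: 0.383
```

```bash
python3 inhand.py 235.2 -.0108;python3 bay.py 0 .106
```

```text
end x 0.02681697071878044 centre x -0.0031830292812195585
open 0.38330820755226114 [-0.0841 -0.4274 -0.9026]
dp cm [-0.18  0.13 13.36] dr [ 0.    -0.001  0.008]  from [0.4502 0.3416 0.2396] t 29.2
```

Call:
arm_command([
  {"dp":[0.14,0.13,2],"dr":[0,0,0.008]},
  {"dp":[0.14,0.13,5],"dr":[0,0,0.008]},
  {"dp":[0.14,0.13,8],"dr":[0,0,0.008]},
  {"dp":[0.14,0.13,10],"dr":[0,0,0.008]},
  {"dp":[0.14,0.13,11.3],"dr":[0,0,0.008]},
  {"dp":[0.14,0.13,12.3],"dr":[0,0,0.008]},
  {"dp":[0.14,0.13,13],"dr":[0,0,0.008]},
  {"dp":[0.14,0.13,13.4],"dr":[0,0,0.008]},
])

```text
time: 30.2
eef_pos: [0.4525, 0.3409, 0.1061]
eef_rot: [0.652, 0.758, 0.001, -0.0]
wrist_force: [-0.4, 5.0, 0.3]
opening: 0.382
```

Call:
arm_command([
  {"dp":[0,0,0],"dr":[0,0,0]},
  {"dp":[0,0,0],"dr":[0,0,0]},
  {"dp":[0,0,0],"dr":[0,0,0]},
  {"dp":[0,0,-0.5],"dr":[0,0,0]},
  {"dp":[0,0,-2],"dr":[0,0,0]},
  {"dp":[0,0,-5],"dr":[0,0,0]},
  {"dp":[0,0,-9],"dr":[0,0,0]},
  {"dp":[0,0,-14],"dr":[0,0,0]},
], fingers=0.7)

```text
time: 31.2
eef_pos: [0.4518, 0.3396, 0.2476]
eef_rot: [0.652, 0.758, -0.0, -0.0]
wrist_force: [-0.1, 0.7, 0.3]
opening: 0.849
```

```bash
python3 - <<'E'
from h import *
im,st=snap("wrist","pics/w17.png"); print(st["eef_pos"],st["opening"],st["wrist_force"])
rel([.5032,-.1177,.14],np.radians(117.7))
E
```

```text
[0.4518 0.3396 0.2476] 0.8485550749158133 [-0.1338  0.7394  0.2833]
dp cm [-46.23  -2.22  11.24] dr [ 0.013 -0.004 -0.333]  from [0.4547 0.3418 0.2557] t 31.25
```

View pics/w17.png

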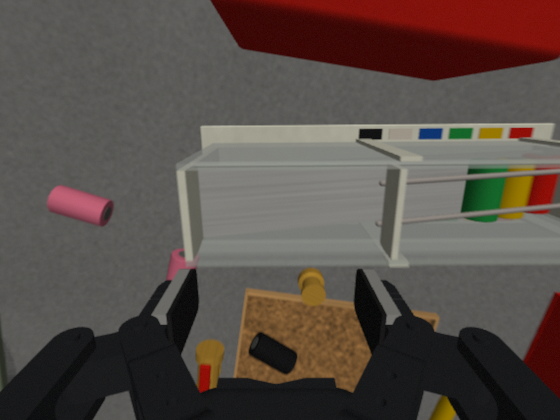

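Call:
arm_command([
  {"dp":[-4,-0.2,0],"dr":[0,0,-0.02]},
  {"dp":[-10,-0.5,0],"dr":[0,0,-0.06]},
  {"dp":[-16,-0.8,0],"dr":[0,0,-0.1]},
  {"dp":[-22,-1.1,0],"dr":[0,0,-0.15]},
  {"dp":[-28,-1.4,0.7],"dr":[0,0,-0.2]},
  {"dp":[-34,-1.7,2],"dr":[0,0,-0.25]},
  {"dp":[-40,-2,4],"dr":[0,0,-0.3]},
  {"dp":[-45,-2.2,7],"dr":[0,0,-0.333]},
], fingers=0.4)

```text
time: 32.25
eef_pos: [0.4987, -0.1107, 0.1771]
eef_rot: [0.517, 0.856, 0.001, 0.002]
wrist_force: [-0.0, 0.8, -0.3]
opening: 0.699
```

```bash
sleep 0; python3 look.py blue w18 .004
```

```text
[ 0.4987 -0.1107  0.1771] [-0.241   0.2598  1.7962  0.      1.0807 -0.7244] 0.699114651113127
[(np.float64(0.503071664939946), np.float64(-0.11965353032373374), np.float64(118.12687301317007), np.float64(4.04))]
yaw 118.12687301317007 cur 117.60256010973245
dp cm [-0.65  0.43 16.86] dr [-0.005  0.002 -0.009]  from [ 0.4967 -0.1153  0.1727] t 32.3
```

View pics/w18.png

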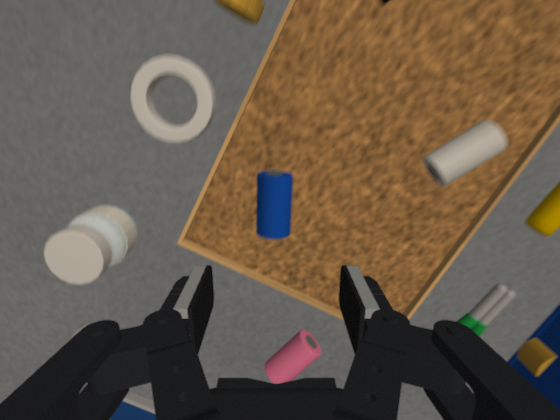

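Call:
arm_command([
  {"dp":[-0.5,0.3,0.5],"dr":[0,0,0]},
  {"dp":[-0.6,0.4,1.5],"dr":[0,0,0]},
  {"dp":[-0.6,0.4,2.5],"dr":[0,0,0]},
  {"dp":[-0.6,0.4,3],"dr":[0,0,0]},
  {"dp":[-0.6,0.4,3],"dr":[0,0,0]},
  {"dp":[-0.6,0.4,3],"dr":[0,0,0]},
  {"dp":[-0.6,0.4,3],"dr":[0,0,0]},
  {"dp":[-0.6,0.4,3],"dr":[0,0,0]},
])

```text
time: 33.3
eef_pos: [0.5041, -0.1118, 0.146]
eef_rot: [0.517, 0.856, 0.0, 0.0]
wrist_force: [0.7, 0.3, 0.9]
opening: 0.697
```

```bash
sleep 0; python3 look.py blue w19 .004
```

```text
[ 0.5041 -0.1118  0.146 ] [-0.2405  0.3003  1.826   0.0001  1.0148 -0.7235] 0.6971723384701398
[(np.float64(0.5031413981597728), np.float64(-0.11812062368526785), np.float64(115.99972837908284), np.float64(1.67))]
yaw 115.99972837908284 cur 117.6662121275065
dp cm [-0.52 -0.38 14.2 ] dr [0.    0.    0.029]  from [ 0.5041 -0.1118  0.146 ] t 33.35
```

Call:
arm_command([
  {"dp":[-0.3,-0.3,1.5],"dr":[0,0,0.015]},
  {"dp":[-0.52,-0.38,4],"dr":[0,0,0.015]},
  {"dp":[-0.52,-0.38,7],"dr":[0,0,0.015]},
  {"dp":[-0.52,-0.38,10],"dr":[0,0,0.015]},
  {"dp":[-0.52,-0.38,12.5],"dr":[0,0,0.015]},
  {"dp":[-0.52,-0.38,13.8],"dr":[0,0,0.015]},
  {"dp":[-0.52,-0.38,14.2],"dr":[0,0,0.015]},
  {"dp":[-0.52,-0.38,14.2],"dr":[0,0,0.015]},
])

```text
time: 34.35
eef_pos: [0.5034, -0.1182, 0.004]
eef_rot: [0.524, 0.852, 0.0, 0.0]
wrist_force: [0.5, -0.7, -0.2]
opening: 0.705
```

Call:
arm_command([
  {"dp":[0,0,0],"dr":[0,0,0]},
  {"dp":[0,0,0],"dr":[0,0,0]},
  {"dp":[0,0,0],"dr":[0,0,0]},
  {"dp":[0,0,0],"dr":[0,0,0]},
  {"dp":[0,0,-0.3],"dr":[0,0,0]},
  {"dp":[0,0,-1],"dr":[0,0,0]},
  {"dp":[0,0,-3],"dr":[0,0,0]},
  {"dp":[0,0,-5],"dr":[0,0,0]},
], fingers=-1, newtons=40)

```text
time: 35.35
eef_pos: [0.5028, -0.118, 0.0544]
eef_rot: [0.524, 0.852, -0.0, -0.0]
wrist_force: [-0.6, -0.4, -0.8]
opening: 0.382
```

```bash
python3 held.py w20
```

```text
[ 0.5028 -0.118   0.0544] open 0.3822175007740843 [-0.5999 -0.4466 -0.7546]
dp cm [ 43.07  15.99 -18.39] dr [0.004 0.002 0.31 ]  from [ 0.5046 -0.1184  0.0568] t 35.4
```

View pics/w20c.png

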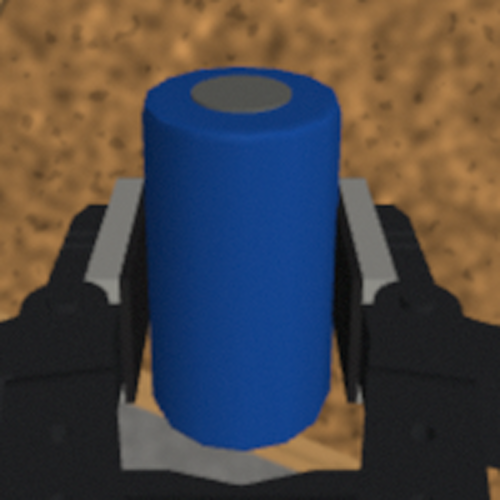

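Call:
arm_command([
  {"dp":[1,0.4,-3.5],"dr":[0,0,0.02]},
  {"dp":[4,1.5,-8],"dr":[0,0,0.06]},
  {"dp":[9,3.4,-12],"dr":[0,0,0.1]},
  {"dp":[14.5,5.4,-15],"dr":[0,0,0.14]},
  {"dp":[20,7.4,-17.5],"dr":[0,0,0.18]},
  {"dp":[25.5,9.5,-18.6],"dr":[0,0,0.22]},
  {"dp":[31,11.5,-18.6],"dr":[0,0,0.26]},
  {"dp":[36,13.4,-18.6],"dr":[0,0,0.3]},
])

```text
time: 36.4
eef_pos: [0.4596, 0.2658, 0.2399]
eef_rot: [0.646, 0.764, 0.0, 0.0]
wrist_force: [0.6, 0.4, -0.1]
opening: 0.381
```

Call:
arm_command([
  {"dp":[3,0.9,0],"dr":[0,0,0.01]},
  {"dp":[5.5,1.6,0],"dr":[0,0,0.01]},
  {"dp":[7,1.9,0],"dr":[0,0,0.01]},
  {"dp":[7.3,2,0],"dr":[0,0,0.01]},
  {"dp":[7.3,2,1],"dr":[0,0,0.01]},
  {"dp":[7.3,2,3],"dr":[0,0,0.01]},
  {"dp":[7.3,2,5],"dr":[0,0,0.01]},
  {"dp":[7.3,2,6],"dr":[0,0,0.01]},
])

```text
time: 37.4
eef_pos: [0.4672, 0.3375, 0.1783]
eef_rot: [0.65, 0.76, -0.001, -0.0]
wrist_force: [-0.1, -0.3, -0.2]
opening: 0.383
```

```bash
python3 inhand.py 228 -.013;python3 bay.py 0 .104
```

```text
end x 0.030944358302973332 centre x 0.0009443583029733332
open 0.38280072553093214 [-0.1169 -0.3012 -0.1984]
dp cm [ 0.52 -1.46  7.44] dr [-0.002  0.001 -0.001]  from [0.4672 0.3375 0.1783] t 37.4
```

Call:
arm_command([
  {"dp":[0.3,-0.8,0],"dr":[0,0,0]},
  {"dp":[0.5,-1.46,0.5],"dr":[0,0,0]},
  {"dp":[0.5,-1.46,2],"dr":[0,0,0]},
  {"dp":[0.5,-1.46,3.7],"dr":[0,0,0]},
  {"dp":[0.5,-1.46,5.2],"dr":[0,0,0]},
  {"dp":[0.5,-1.46,6.4],"dr":[0,0,0]},
  {"dp":[0.5,-1.46,7.1],"dr":[0,0,0]},
  {"dp":[0.5,-1.46,7.4],"dr":[0,0,0]},
])

```text
time: 38.4
eef_pos: [0.4526, 0.3416, 0.1054]
eef_rot: [0.649, 0.761, -0.0, -0.0]
wrist_force: [0.1, -0.8, -0.6]
opening: 0.379
```

Call:
arm_command([
  {"dp":[0,0,0],"dr":[0,0,0]},
  {"dp":[0,0,0],"dr":[0,0,0]},
  {"dp":[0,0,0],"dr":[0,0,0]},
  {"dp":[0,0,-0.5],"dr":[0,0,0]},
  {"dp":[0,0,-2],"dr":[0,0,0]},
  {"dp":[0,0,-5],"dr":[0,0,0]},
  {"dp":[0,0,-9],"dr":[0,0,0]},
  {"dp":[0,0,-14],"dr":[0,0,0]},
], fingers=0.7)

```text
time: 39.4
eef_pos: [0.4521, 0.3413, 0.2476]
eef_rot: [0.649, 0.761, -0.0, -0.0]
wrist_force: [-0.3, 1.0, -0.6]
opening: 0.855
```

```bash
python3 - <<'E'
from h import *
im,st=snap("wrist","pics/w21.png"); print(st["eef_pos"],st["opening"],st["wrist_force"])
rel([.6342,.0069,.17],np.radians(64.1))
E
```

```text
[0.4521 0.3413 0.2476] 0.8549126004804837 [-0.3393  1.0102 -0.6052]
dp cm [-36.11  12.29   8.49] dr [ 0.01 -0.01  0.61]  from [0.4551 0.3435 0.2556] t 39.45
```

View pics/w21.png

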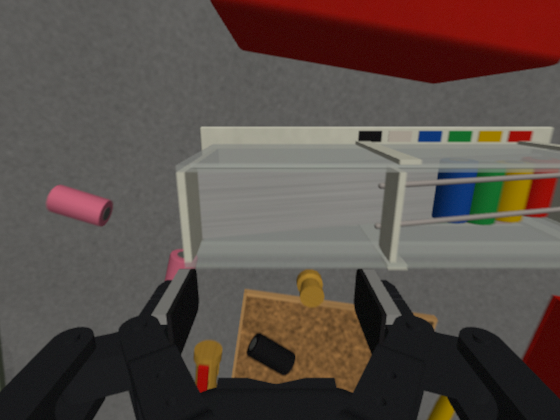

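Call:
arm_command([
  {"dp":[-2,0.5,0],"dr":[0,0,0.04]},
  {"dp":[-7,2.3,0],"dr":[0,0,0.12]},
  {"dp":[-13,4.4,0],"dr":[0,0,0.21]},
  {"dp":[-19,6.5,0],"dr":[0,0,0.31]},
  {"dp":[-25,8.5,2],"dr":[0,0,0.41]},
  {"dp":[-31,10.5,4.5],"dr":[0,0,0.51]},
  {"dp":[-35,12,7],"dr":[0,0,0.59]},
  {"dp":[-36.1,12.3,7.6],"dr":[0,0,0.61]},
], fingers=0.4)

```text
time: 40.45
eef_pos: [0.6297, 0.0004, 0.1662]
eef_rot: [0.849, 0.528, -0.003, -0.001]
wrist_force: [-0.2, -0.1, 0.6]
opening: 0.699
```

Call:
arm_command([
  {"dp":[0,0,1],"dr":[0,0,0]},
  {"dp":[0,0,2.5],"dr":[0,0,0]},
  {"dp":[0,0,3],"dr":[0,0,0]},
  {"dp":[0,0,3],"dr":[0,0,0]},
  {"dp":[0,0,3],"dr":[0,0,0]},
  {"dp":[0,0,3],"dr":[0,0,0]},
  {"dp":[0,0,3],"dr":[0,0,0]},
  {"dp":[0,0,3],"dr":[0,0,0]},
])

```text
time: 41.45
eef_pos: [0.6309, 0.0044, 0.1399]
eef_rot: [0.848, 0.531, 0.0, 0.0]
wrist_force: [0.0, -0.2, -0.1]
opening: 0.697
```

```bash
python3 look.py white w22 .004; python3 - <<'E'
from h import *
im=cv2.imread("pics/w22.png"); m=mask(im,"white"); print(cv2.countNonZero(m)); im[m>0]=(255,0,255); cv2.imwrite("pics/w22m.png",im)
E
```

```text
[0.6309 0.0044 0.1399] [-0.0113  0.472   1.5628  0.0001  1.1065  0.4408] 0.6971559453084453
[(np.float64(0.6337201217497839), np.float64(0.006318158986547849), np.float64(63.71372956308445), np.float64(11.35))]
yaw 63.71372956308445 cur 64.09928124081625
dp cm [ 0.29  0.17 13.59] dr [ 0.    -0.     0.007]  from [0.6309 0.0044 0.1399] t 41.5
2209
```

View pics/w22.png

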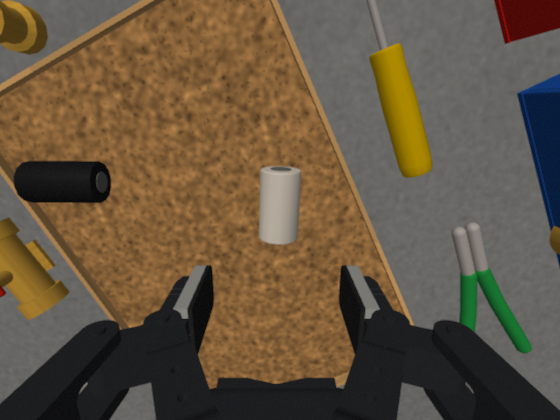

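View pics/w22m.png

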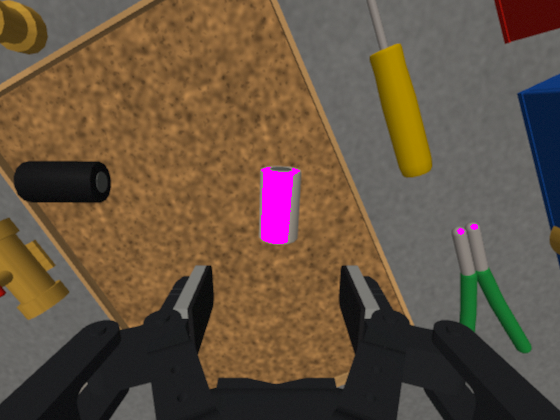

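```bash
sed -i 's/(0,0,150),(180,50,255)/(0,0,95),(180,55,255)/' h.py; python3 - <<'E'
from h import *
im=cv2.imread("pics/w22.png"); st=monitor.get_state(); r=carts(im,st,("white",)); print(r)
x,y,a,_=r["white"][0]; rel([x,y,.004],np.radians(a),st)
E
```

```text
{'white': [(np.float64(0.634509141937988), np.float64(0.004929356310781086), np.float64(62.6395484259893), np.float64(1.41))]}
dp cm [ 0.2   0.3  13.59] dr [ 0.    -0.     0.025]  from [0.6309 0.0044 0.1399] t 41.5
```

Call:
arm_command([
  {"dp":[0.2,0.3,1.5],"dr":[0,0,0.02]},
  {"dp":[0.2,0.3,4],"dr":[0,0,0.02]},
  {"dp":[0.2,0.3,7],"dr":[0,0,0.02]},
  {"dp":[0.2,0.3,10],"dr":[0,0,0.02]},
  {"dp":[0.2,0.3,12],"dr":[0,0,0.02]},
  {"dp":[0.2,0.3,13.2],"dr":[0,0,0.02]},
  {"dp":[0.2,0.3,13.6],"dr":[0,0,0.02]},
  {"dp":[0.2,0.3,13.6],"dr":[0,0,0.02]},
])

```text
time: 42.5
eef_pos: [0.6347, 0.0049, 0.004]
eef_rot: [0.853, 0.522, 0.0, 0.0]
wrist_force: [-0.5, 0.0, 0.9]
opening: 0.701
```

Call:
arm_command([
  {"dp":[0,0,0],"dr":[0,0,0]},
  {"dp":[0,0,0],"dr":[0,0,0]},
  {"dp":[0,0,0],"dr":[0,0,0]},
  {"dp":[0,0,0],"dr":[0,0,0]},
  {"dp":[0,0,-0.3],"dr":[0,0,0]},
  {"dp":[0,0,-1],"dr":[0,0,0]},
  {"dp":[0,0,-3],"dr":[0,0,0]},
  {"dp":[0,0,-5],"dr":[0,0,0]},
], fingers=-1, newtons=40)

```text
time: 43.5
eef_pos: [0.6341, 0.005, 0.0541]
eef_rot: [0.853, 0.522, -0.0, -0.0]
wrist_force: [-0.1, 0.8, -0.5]
opening: 0.382
```

```bash
python3 held.py w23
```

```text
[0.6341 0.005  0.0541] open 0.3823571656318293 [-0.0721  0.7965 -0.4706]
dp cm [ 21.37 -31.45 -18.36] dr [ 0.005 -0.001 -0.63 ]  from [0.636  0.0049 0.0572] t 43.55
```

View pics/w23c.png

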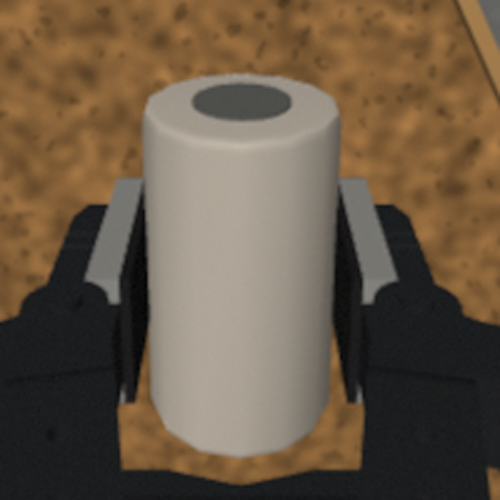

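Call:
arm_command([
  {"dp":[0.7,-1,-3.5],"dr":[0,0,-0.03]},
  {"dp":[2.5,-4,-8],"dr":[0,0,-0.1]},
  {"dp":[6,-9,-12],"dr":[0,0,-0.2]},
  {"dp":[9.5,-14,-15],"dr":[0,0,-0.3]},
  {"dp":[13,-19.2,-17.5],"dr":[0,0,-0.4]},
  {"dp":[16.5,-24.3,-18.6],"dr":[0,0,-0.5]},
  {"dp":[19.7,-29,-18.6],"dr":[0,0,-0.59]},
  {"dp":[21.4,-31.5,-18.6],"dr":[0,0,-0.63]},
])

```text
time: 44.55
eef_pos: [0.4496, 0.3408, 0.2401]
eef_rot: [0.648, 0.762, 0.0, -0.0]
wrist_force: [0.3, 0.4, -1.0]
opening: 0.384
```

```bash
python3 inhand.py 230.8 -.013;python3 bay.py -.001 .104
```

```text
end x 0.02968520123183459 centre x -0.00031479876816540783
open 0.3838214971178122 [ 0.3402  0.4076 -1.0012]
dp cm [ 0.    0.2  13.61] dr [ 0.001 -0.001  0.003]  from [0.4496 0.3408 0.2401] t 44.55
```

Call:
arm_command([
  {"dp":[0,0.2,2],"dr":[0,0,0.003]},
  {"dp":[0,0.2,5],"dr":[0,0,0.003]},
  {"dp":[0,0.2,8],"dr":[0,0,0.003]},
  {"dp":[0,0.2,10],"dr":[0,0,0.003]},
  {"dp":[0,0.2,11.3],"dr":[0,0,0.003]},
  {"dp":[0,0.2,12.4],"dr":[0,0,0.003]},
  {"dp":[0,0.2,13.2],"dr":[0,0,0.003]},
  {"dp":[0,0.2,13.6],"dr":[0,0,0.003]},
])

```text
time: 45.55
eef_pos: [0.4532, 0.3391, 0.1037]
eef_rot: [0.65, 0.76, 0.0, -0.0]
wrist_force: [-0.6, -0.6, -0.6]
opening: 0.386
```

Call:
arm_command([
  {"dp":[0,0,0],"dr":[0,0,0]},
  {"dp":[0,0,0],"dr":[0,0,0]},
  {"dp":[0,0,0],"dr":[0,0,0]},
  {"dp":[0,0,-0.5],"dr":[0,0,0]},
  {"dp":[0,0,-2],"dr":[0,0,0]},
  {"dp":[0,0,-5],"dr":[0,0,0]},
  {"dp":[0,0,-9],"dr":[0,0,0]},
  {"dp":[0,0,-14],"dr":[0,0,0]},
], fingers=0.7)

```text
time: 46.55
eef_pos: [0.4527, 0.3388, 0.2456]
eef_rot: [0.65, 0.76, -0.0, -0.0]
wrist_force: [0.6, 1.0, 0.5]
opening: 0.845
```

```bash
python3 - <<'E'
from h import *
im,st=snap("wrist","pics/w24.png"); print(st["eef_pos"],st["opening"],st["wrist_force"])
rel([.484,.0995,.15],np.radians(154.7))
E
```

```text
[0.4527 0.3388 0.2456] 0.844531498475968 [0.6347 0.9653 0.4568]
dp cm [-24.36  -1.05  10.2 ] dr [ 0.015  0.    -0.974]  from [0.4556 0.3409 0.2536] t 46.6
```

View pics/w24.png

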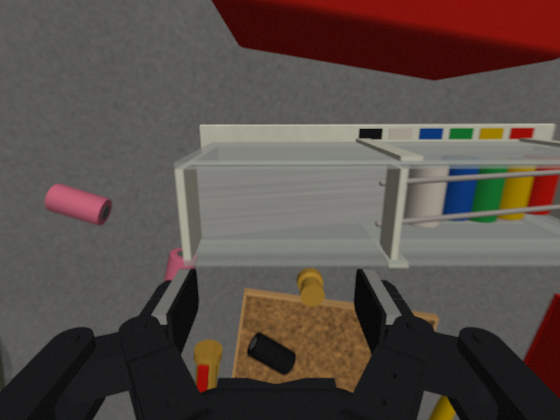

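Call:
arm_command([
  {"dp":[-2,0,0],"dr":[0,0,-0.09]},
  {"dp":[-6,-0.2,0],"dr":[0,0,-0.23]},
  {"dp":[-10.5,-0.4,0],"dr":[0,0,-0.38]},
  {"dp":[-15,-0.6,1],"dr":[0,0,-0.53]},
  {"dp":[-19.5,-0.8,3],"dr":[0,0,-0.68]},
  {"dp":[-22.5,-1,6],"dr":[0,0,-0.83]},
  {"dp":[-24.4,-1,8.8],"dr":[0,0,-0.94]},
  {"dp":[-24.4,-1,9.5],"dr":[0,0,-0.974]},
], fingers=0.4)

```text
time: 47.6
eef_pos: [0.4802, 0.0955, 0.1482]
eef_rot: [0.22, 0.976, -0.0, -0.001]
wrist_force: [0.1, 0.0, 0.2]
opening: 0.702
```

```bash
python3 look.py black w25 .004
```

```text
[0.4802 0.0955 0.1482] [ 0.1727  0.2601  1.8789  0.0002  1.0044 -0.9547] 0.7016734007996627
[(np.float64(0.6597110424905988), np.float64(0.05026674915415164), np.float64(2.207218772874029), np.float64(139.83)), (np.float64(0.5969274375263846), np.float64(0.12096801682376945), np.float64(147.34842493412157), np.float64(144.78)), (np.float64(0.4843155447630012), np.float64(0.09999119286147576), np.float64(155.0210762366613), np.float64(2.05))]
yaw 182.20721877287403 cur 154.65917444919089
dp cm [-18.19   3.52  14.39] dr [-0.    -0.002 -0.481]  from [0.4804 0.0963 0.1482] t 47.65
```

View pics/w25.png

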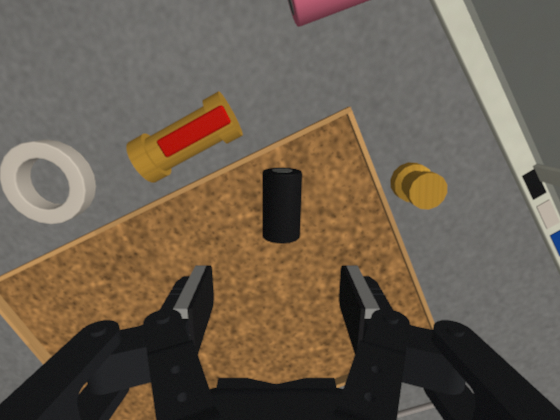

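```bash
python3 - <<'E'
from h import *
rel([.4843,.0999,.004],np.radians(154.9))
E
```

```text
dp cm [-0.22  0.5  14.42] dr [-0.    -0.001 -0.004]  from [0.4804 0.0963 0.1482] t 47.65
```

Call:
arm_command([
  {"dp":[-0.1,0.3,1.5],"dr":[0,0,0]},
  {"dp":[-0.2,0.5,4],"dr":[0,0,0]},
  {"dp":[-0.2,0.5,7],"dr":[0,0,0]},
  {"dp":[-0.2,0.5,10],"dr":[0,0,0]},
  {"dp":[-0.2,0.5,12.5],"dr":[0,0,0]},
  {"dp":[-0.2,0.5,13.8],"dr":[0,0,0]},
  {"dp":[-0.2,0.5,14.4],"dr":[0,0,0]},
  {"dp":[-0.2,0.5,14.4],"dr":[0,0,0]},
])

```text
time: 48.65
eef_pos: [0.4853, 0.1005, 0.0051]
eef_rot: [0.219, 0.976, 0.0, 0.0]
wrist_force: [-0.2, 0.3, 0.6]
opening: 0.705
```

Call:
arm_command([
  {"dp":[0,0,0],"dr":[0,0,0]},
  {"dp":[0,0,0],"dr":[0,0,0]},
  {"dp":[0,0,0],"dr":[0,0,0]},
  {"dp":[0,0,0],"dr":[0,0,0]},
  {"dp":[0,0,-0.3],"dr":[0,0,0]},
  {"dp":[0,0,-1],"dr":[0,0,0]},
  {"dp":[0,0,-3],"dr":[0,0,0]},
  {"dp":[0,0,-5],"dr":[0,0,0]},
], fingers=-1, newtons=40)

```text
time: 49.65
eef_pos: [0.4846, 0.1001, 0.0554]
eef_rot: [0.219, 0.976, -0.0, -0.0]
wrist_force: [-0.3, 0.4, -1.1]
opening: 0.384
```

```bash
python3 held.py w26
```

```text
[0.4846 0.1001 0.0554] open 0.38438100652119367 [-0.2929  0.3934 -1.1429]
dp cm [ 13.2   20.09 -18.21] dr [0.004 0.002 0.971]  from [0.4864 0.1004 0.0578] t 49.7
```

View pics/w26c.png

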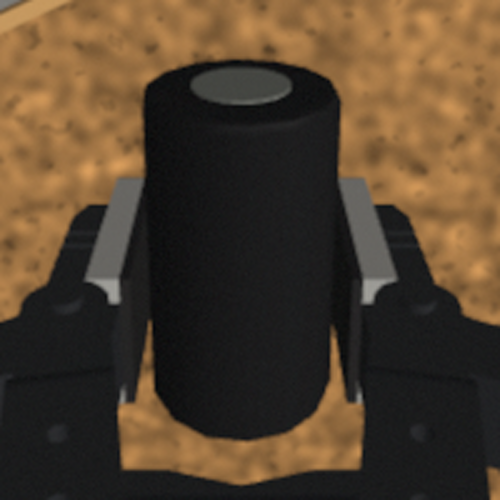

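Call:
arm_command([
  {"dp":[0,0,-4],"dr":[0,0,0.05]},
  {"dp":[0.7,1,-9],"dr":[0,0,0.15]},
  {"dp":[2.3,3.5,-13.5],"dr":[0,0,0.29]},
  {"dp":[4.6,7,-17],"dr":[0,0,0.44]},
  {"dp":[7.2,11,-18.5],"dr":[0,0,0.59]},
  {"dp":[9.8,15,-18.5],"dr":[0,0,0.74]},
  {"dp":[12.2,18.6,-18.5],"dr":[0,0,0.88]},
  {"dp":[13.2,20.1,-18.5],"dr":[0,0,0.971]},
])

```text
time: 50.7
eef_pos: [0.4507, 0.3403, 0.2392]
eef_rot: [0.649, 0.76, -0.0, -0.0]
wrist_force: [-0.6, -0.6, -0.7]
opening: 0.381
```

```bash
python3 inhand.py 224.4 -.012;python3 bay.py .0015 .105
```

```text
end x 0.03218973334657406 centre x 0.0021897333465740604
open 0.38108799029593227 [-0.5876 -0.6486 -0.7167]
dp cm [-0.18  0.12 13.42] dr [-0.001 -0.    -0.001]  from [0.4507 0.3403 0.2392] t 50.7
```

Call:
arm_command([
  {"dp":[-0.18,0.12,2],"dr":[0,0,0]},
  {"dp":[-0.18,0.12,5],"dr":[0,0,0]},
  {"dp":[-0.18,0.12,8],"dr":[0,0,0]},
  {"dp":[-0.18,0.12,10],"dr":[0,0,0]},
  {"dp":[-0.18,0.12,11.3],"dr":[0,0,0]},
  {"dp":[-0.18,0.12,12.4],"dr":[0,0,0]},
  {"dp":[-0.18,0.12,13.1],"dr":[0,0,0]},
  {"dp":[-0.18,0.12,13.4],"dr":[0,0,0]},
])

```text
time: 51.7
eef_pos: [0.453, 0.3367, 0.1057]
eef_rot: [0.649, 0.761, 0.0, 0.0]
wrist_force: [0.2, -0.7, -1.8]
opening: 0.383
```

Call:
arm_command([
  {"dp":[0,0,0],"dr":[0,0,0]},
  {"dp":[0,0,0],"dr":[0,0,0]},
  {"dp":[0,0,0],"dr":[0,0,0]},
  {"dp":[0,0,-0.5],"dr":[0,0,0]},
  {"dp":[0,0,-2],"dr":[0,0,0]},
  {"dp":[0,0,-5],"dr":[0,0,0]},
  {"dp":[0,0,-9],"dr":[0,0,0]},
  {"dp":[0,0,-14],"dr":[0,0,0]},
], fingers=0.7)

```text
time: 52.7
eef_pos: [0.4525, 0.3364, 0.2476]
eef_rot: [0.649, 0.761, -0.0, -0.0]
wrist_force: [1.2, -0.2, -1.1]
opening: 0.851
```

Call:
arm_command([
  {"dp":[0,0,0],"dr":[0,0,0]},
  {"dp":[0,0,-1],"dr":[0,0,0]},
  {"dp":[0,0,-3],"dr":[0,0,0]},
  {"dp":[0,0,-5],"dr":[0,0,0]},
  {"dp":[0,0,-6],"dr":[0,0,0]},
  {"dp":[0,0,-6],"dr":[0,0,0]},
  {"dp":[0,0,-6],"dr":[0,0,0]},
  {"dp":[0,0,-6],"dr":[0,0,0]},
], fingers=1)

```text
time: 53.7
eef_pos: [0.4526, 0.3365, 0.3049]
eef_rot: [0.649, 0.761, -0.001, -0.0]
wrist_force: [0.4, -0.1, -0.2]
opening: 0.998
```

```bash
python3 - <<'E'
from h import *
im,st=snap("wrist","pics/w27.png"); print(st["eef_pos"],st["opening"],st["wrist_force"])
a,_=snap("scene","pics/s27.png")
crop(a,340,130,190,180,4,"pics/s27c.png")
E
```

```text
[0.4526 0.3365 0.3049] 0.9982624147822351 [ 0.3625 -0.1222 -0.246 ]
```

View pics/w27.png

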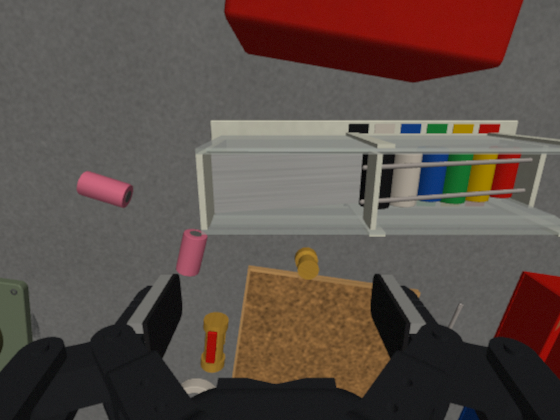

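View pics/s27c.png

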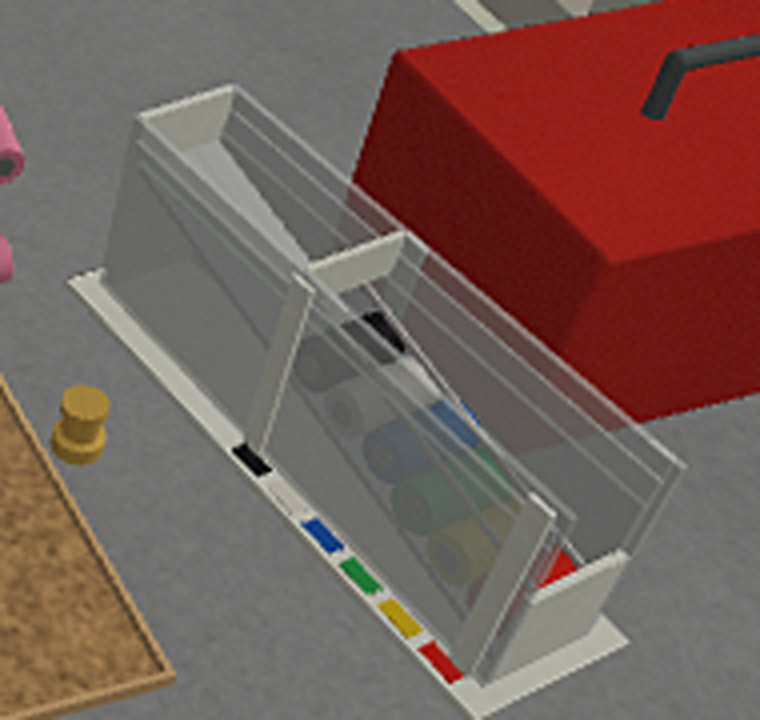

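```bash
python3 - <<'E'
from h import *
rel([.5253,-.3704,.29],np.radians(178))
E
```

```text
dp cm [-70.96  -3.95   1.56] dr [-0.001 -0.    -1.378]  from [0.4527 0.3365 0.3052] t 53.8
```

Call:
arm_command([
  {"dp":[-2,-0.1,0],"dr":[0,0,-0.03]},
  {"dp":[-6,-0.4,0],"dr":[0,0,-0.1]},
  {"dp":[-11,-0.7,0],"dr":[0,0,-0.19]},
  {"dp":[-16,-1,0],"dr":[0,0,-0.28]},
  {"dp":[-21,-1.3,0],"dr":[0,0,-0.37]},
  {"dp":[-26,-1.5,0],"dr":[0,0,-0.46]},
  {"dp":[-31,-1.7,0],"dr":[0,0,-0.55]},
  {"dp":[-36,-2,0],"dr":[0,0,-0.64]},
], fingers=1)

```text
time: 54.8
eef_pos: [0.4898, -0.0236, 0.3057]
eef_rot: [0.375, 0.927, 0.0, 0.0]
wrist_force: [0.4, -0.2, 0.4]
opening: 1.001
```

```bash
python3 - <<'E'
from h import *
rel([.5253,-.3704,.30],np.radians(178))
E
```

```text
dp cm [-26.69 -22.43   0.57] dr [ 0.     0.    -0.735]  from [ 0.4898 -0.0236  0.3057] t 54.8
```

Call:
arm_command([
  {"dp":[-3.5,-3,0],"dr":[0,0,-0.1]},
  {"dp":[-7,-6,0],"dr":[0,0,-0.2]},
  {"dp":[-11,-9.3,0],"dr":[0,0,-0.3]},
  {"dp":[-15,-12.6,0],"dr":[0,0,-0.41]},
  {"dp":[-19,-16,0],"dr":[0,0,-0.52]},
  {"dp":[-23,-19.3,0.3],"dr":[0,0,-0.63]},
  {"dp":[-25.8,-21.6,0.6],"dr":[0,0,-0.71]},
  {"dp":[-26.7,-22.4,0.6],"dr":[0,0,-0.735]},
])

```text
time: 55.8
eef_pos: [0.5243, -0.371, 0.2983]
eef_rot: [0.019, 1.0, 0.0, -0.001]
wrist_force: [-0.3, 1.0, -0.7]
opening: 1.0
```

Call:
arm_command([
  {"dp":[0,0,0],"dr":[0,0,0]},
  {"dp":[0,0,0],"dr":[0,0,0]},
  {"dp":[0,0,0],"dr":[0,0,0]},
  {"dp":[0,0,0],"dr":[0,0,0]},
  {"dp":[0,0,0],"dr":[0,0,0]},
  {"dp":[0,0,0],"dr":[0,0,0]},
  {"dp":[0,0,0],"dr":[0,0,0]},
  {"dp":[0,0,0],"dr":[0,0,0]},
])

```text
time: 56.8
eef_pos: [0.5246, -0.3688, 0.2997]
eef_rot: [0.019, 1.0, 0.0, -0.0]
wrist_force: [-0.0, -1.5, 0.7]
opening: 1.001
```

```bash
python3 - <<'E'
from h import *; import pickle
im,st=snap("wrist","pics/w28.png"); pickle.dump(st,open("w28.pkl","wb")); print(st["eef_pos"],st["eef_rot"],st["q"])
crop(im,200,80,160,220,3.4,"pics/w28c.png")
rel([.5253,-.3704,.1705],np.radians(178))
E
```

```text
[ 0.5246 -0.3688  0.2997] [ 0.0189  0.9998  0.0001 -0.    ] [-0.6307  0.3973  1.2766  0.0001  1.4678 -2.1637]
dp cm [-0.08 -0.16 12.92] dr [ 0.    -0.    -0.003]  from [ 0.5246 -0.3688  0.2997] t 56.85
```

View pics/w28c.png

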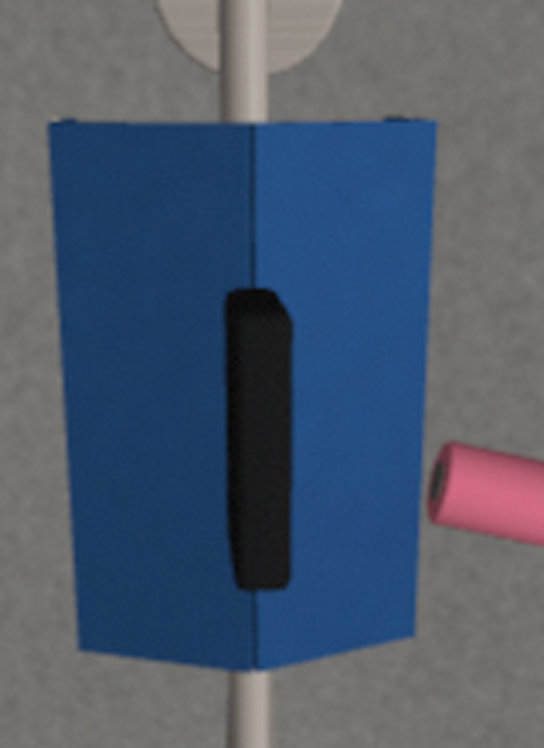

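```bash
python3 - <<'E'
from h import *; import pickle
st=pickle.load(open("w28.pkl","rb")); C=cam("wrist",st); f=lambda u,v:(200+u/3.4-.4,80+v/3.4-.4)
P=np.array([bp(C,f(*p),.193)[:2] for p in [(236,308),(290,312),(238,588),(290,588)]]);print("rib",P,P.mean(0),np.linalg.norm(P[0]-P[2]),np.linalg.norm(P[0]-P[1]))
r=[bp(C,f(*p),.158)[:2] for p in [(253,122),(254,668)]]; v=r[1]-r[0]; print("ridge",r,(r[0]+r[1])/2,np.linalg.norm(v),np.degrees(np.arctan2(v[1],v[0])))
E
```

```text
rib [[ 0.4925 -0.372 ]
 [ 0.4939 -0.3599]
 [ 0.5612 -0.3745]
 [ 0.5617 -0.3618]] [ 0.5273 -0.367 ] 0.06878818309547545 0.012181835106252125
ridge [array([ 0.4534, -0.3668]), array([ 0.6023, -0.3723])] [ 0.5278 -0.3696] 0.14907925502184785 -2.108107402776736
```

Call:
arm_command([
  {"dp":[-0.2,0,1.5],"dr":[0,0,0]},
  {"dp":[-0.29,0,4],"dr":[0,0,0]},
  {"dp":[-0.29,0,6.5],"dr":[0,0,0]},
  {"dp":[-0.29,0,9],"dr":[0,0,0]},
  {"dp":[-0.29,0,11],"dr":[0,0,0]},
  {"dp":[-0.29,0,12.2],"dr":[0,0,0]},
  {"dp":[-0.29,0,12.8],"dr":[0,0,0]},
  {"dp":[-0.29,0,12.9],"dr":[0,0,0]},
])

```text
time: 57.85
eef_pos: [0.5276, -0.3689, 0.1707]
eef_rot: [0.019, 1.0, 0.0, 0.0]
wrist_force: [-0.5, 0.7, 1.1]
opening: 0.998
```

Call:
arm_command([
  {"dp":[0,0,0],"dr":[0,0,0]},
  {"dp":[0,0,0],"dr":[0,0,0]},
  {"dp":[0,0,0],"dr":[0,0,0]},
  {"dp":[0,0,0],"dr":[0,0,0]},
  {"dp":[0,0,0],"dr":[0,0,0]},
  {"dp":[0,0,0],"dr":[0,0,0]},
  {"dp":[0,0,0],"dr":[0,0,0]},
  {"dp":[0,0,0],"dr":[0,0,0]},
], fingers=-1, newtons=70)

```text
time: 58.85
eef_pos: [0.5279, -0.3699, 0.1717]
eef_rot: [0.019, 1.0, -0.001, 0.001]
wrist_force: [0.0, -3.8, 5.0]
opening: 0.145
```

```bash
python3 - <<'E'
from h import *
st=monitor.get_state(); print(st["eef_pos"],st["eef_rot"],st["opening"],st["wrist_force"])
E
```

```text
[ 0.5279 -0.3699  0.1717] [ 0.0189  0.9998 -0.0011  0.0008] 0.1450559124579132 [ 0.0499 -3.7849  5.0192]
```

Call:
arm_command([
  {"dp":[0,0,-0.3],"dr":[0,0,0]},
  {"dp":[0,0,-1],"dr":[0,0,0]},
  {"dp":[0,0,-2.2],"dr":[0,0,0]},
  {"dp":[0,0,-4],"dr":[0,0,0]},
  {"dp":[0,0,-6.5],"dr":[0,0,0]},
  {"dp":[0,0,-9],"dr":[0,0,0]},
  {"dp":[0,0,-11],"dr":[0,0,0]},
  {"dp":[0,0,-12.3],"dr":[0,0,0]},
])

```text
time: 59.85
eef_pos: [0.5277, -0.3687, 0.2954]
eef_rot: [0.019, 1.0, -0.0, 0.001]
wrist_force: [0.1, -0.1, -2.1]
opening: 0.142
```

```bash
python3 - <<'E'
from h import *
im,st=snap("wrist","pics/w29.png"); print(st["opening"],st["wrist_force"])
rel([.4617,.3418,.295],np.radians(189.05))
E
```

```text
0.14219144898779823 [ 0.1342 -0.0693 -2.1224]
dp cm [ 9.31 70.79  0.02] dr [-0.002  0.003 -0.196]  from [ 0.5281 -0.3691  0.2968] t 59.9
```

View pics/w29.png

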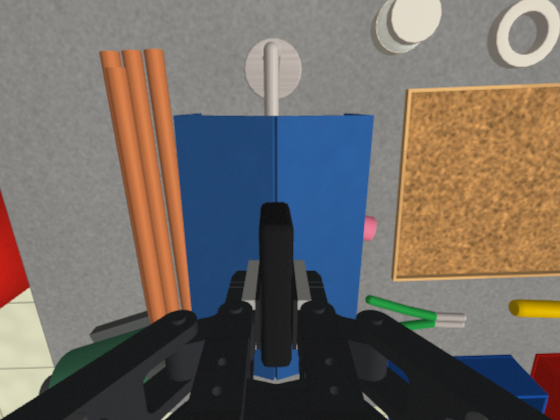

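Call:
arm_command([
  {"dp":[0.2,1.5,0],"dr":[0,0,0]},
  {"dp":[0.7,5,0],"dr":[0,0,-0.015]},
  {"dp":[1.3,10,0],"dr":[0,0,-0.03]},
  {"dp":[2,15,0],"dr":[0,0,-0.045]},
  {"dp":[2.6,20,0],"dr":[0,0,-0.06]},
  {"dp":[3.3,25,0],"dr":[0,0,-0.07]},
  {"dp":[3.9,30,0],"dr":[0,0,-0.085]},
  {"dp":[4.6,35,0],"dr":[0,0,-0.1]},
])

```text
time: 60.9
eef_pos: [0.4931, -0.015, 0.2927]
eef_rot: [-0.031, 1.0, 0.0, -0.001]
wrist_force: [0.6, -0.1, -2.8]
opening: 0.149
```

```bash
python3 - <<'E'
from h import *
st=monitor.get_state(); print(st["opening"],st["wrist_force"])
rel([.4617,.3418,.295],np.radians(189.05))
E
```

```text
0.14922577322473413 [ 0.6117 -0.1404 -2.8004]
dp cm [ 0.89 35.81 -0.19] dr [ 0.001 -0.002 -0.095]  from [ 0.4931 -0.015   0.2927] t 60.9
```

Call:
arm_command([
  {"dp":[0.1,5,0],"dr":[0,0,-0.015]},
  {"dp":[0.3,10,0],"dr":[0,0,-0.03]},
  {"dp":[0.4,15,0],"dr":[0,0,-0.045]},
  {"dp":[0.5,20,0],"dr":[0,0,-0.06]},
  {"dp":[0.6,25,0],"dr":[0,0,-0.075]},
  {"dp":[0.8,30,0],"dr":[0,0,-0.09]},
  {"dp":[0.9,34,0],"dr":[0,0,-0.095]},
  {"dp":[0.9,35.8,0],"dr":[0,0,-0.095]},
])

```text
time: 61.9
eef_pos: [0.4617, 0.3411, 0.2925]
eef_rot: [-0.08, 0.997, -0.001, -0.001]
wrist_force: [-0.4, -1.4, -1.7]
opening: 0.145
```

Call:
arm_command([
  {"dp":[0,0,0.5],"dr":[0,0,0]},
  {"dp":[0,0,1],"dr":[0,0,0]},
  {"dp":[0,0,1.5],"dr":[0,0,0]},
  {"dp":[0,0,1.5],"dr":[0,0,0]},
  {"dp":[0,0,1.5],"dr":[0,0,0]},
  {"dp":[0,0,1.5],"dr":[0,0,0]},
  {"dp":[0,0,1.5],"dr":[0,0,0]},
  {"dp":[0,0,1.5],"dr":[0,0,0]},
])

```text
time: 62.9
eef_pos: [0.4635, 0.3394, 0.2789]
eef_rot: [-0.079, 0.997, 0.0, 0.0]
wrist_force: [-0.0, 0.7, -2.1]
opening: 0.144
```

```bash
python3 - <<'E'
from h import *
st=monitor.get_state(); print(st["opening"],st["wrist_force"],st["eef_rot"])
rel([.4617,.3418,.19],np.radians(189.05))
w,_=snap("wrist","pics/w30.png"); a,_=snap("scene","pics/s30.png")
o=np.hstack([cv2.resize(w,(520,390)),cv2.resize(a[80:275,330:470],(280,390))]); cv2.imwrite("pics/c30.png",o)
E
```

```text
0.14363756514957365 [-0.0494  0.7325 -2.063 ] [-0.0785  0.9969  0.0001  0.0001]
dp cm [0.14 0.26 8.89] dr [ 0.     0.    -0.001]  from [0.4635 0.3394 0.2789] t 62.9
```

View pics/c30.png

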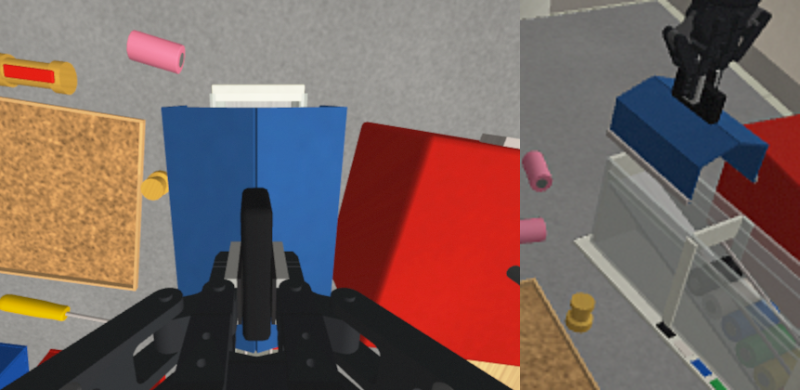

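Call:
arm_command([
  {"dp":[0.14,0.26,0.6],"dr":[0,0,0]},
  {"dp":[0.14,0.26,2],"dr":[0,0,0]},
  {"dp":[0.14,0.26,3.4],"dr":[0,0,0]},
  {"dp":[0.14,0.26,4.6],"dr":[0,0,0]},
  {"dp":[0.14,0.26,5.8],"dr":[0,0,0]},
  {"dp":[0.14,0.26,7],"dr":[0,0,0]},
  {"dp":[0.14,0.26,8],"dr":[0,0,0]},
  {"dp":[0.14,0.26,8.6],"dr":[0,0,0]},
])

```text
time: 64.0
eef_pos: [0.4616, 0.3416, 0.1921]
eef_rot: [-0.079, 0.997, -0.0, -0.0]
wrist_force: [0.0, 1.7, -1.9]
opening: 0.147
```

Call:
arm_command([
  {"dp":[0,0,0.2],"dr":[0,0,0]},
  {"dp":[0,0,0.4],"dr":[0,0,0]},
  {"dp":[0,0,0.6],"dr":[0,0,0]},
  {"dp":[0,0,0.7],"dr":[0,0,0]},
  {"dp":[0,0,0.7],"dr":[0,0,0]},
  {"dp":[0,0,0.7],"dr":[0,0,0]},
  {"dp":[0,0,0.7],"dr":[0,0,0]},
  {"dp":[0,0,0.7],"dr":[0,0,0]},
])

```text
time: 65.0
eef_pos: [0.4617, 0.3417, 0.1859]
eef_rot: [-0.079, 0.997, 0.0, 0.0]
wrist_force: [1.1, -0.4, -3.2]
opening: 0.148
```

```bash
python3 - <<'E'
from h import *
st=monitor.get_state(); print(st["opening"],st["wrist_force"],st["eef_rot"])
rel([.4617,.3418,.1827],np.radians(189.05))
w,_=snap("wrist","pics/w31.png"); a,_=snap("side","pics/d31.png")
o=np.hstack([cv2.resize(w,(480,360)),cv2.resize(a[110:230,160:266],(318,360))]); cv2.imwrite("pics/c31.png",o)
E
```

```text
0.14786362244391307 [ 1.1278 -0.3564 -3.1988] [-0.0785  0.9969  0.0001  0.    ]
dp cm [0.   0.01 0.32] dr [ 0.     0.    -0.001]  from [0.4617 0.3417 0.1859] t 65.0
```

View pics/c31.png

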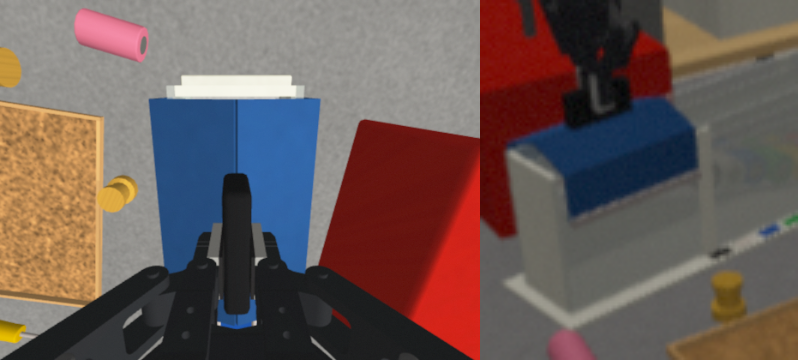

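Call:
arm_command([
  {"dp":[0,0,0.1],"dr":[0,0,0]},
  {"dp":[0,0,0.2],"dr":[0,0,0]},
  {"dp":[0,0,0.3],"dr":[0,0,0]},
  {"dp":[0,0,0.4],"dr":[0,0,0]},
  {"dp":[0,0,0.4],"dr":[0,0,0]},
  {"dp":[0,0,0.4],"dr":[0,0,0]},
  {"dp":[0,0,0.4],"dr":[0,0,0]},
  {"dp":[0,0,0.4],"dr":[0,0,0]},
])

```text
time: 66.1
eef_pos: [0.4619, 0.3419, 0.1822]
eef_rot: [-0.078, 0.997, 0.0, 0.0]
wrist_force: [-1.0, 0.8, 2.3]
opening: 0.144
```

Seated (contact force now upward). Release and rise.

Call:
arm_command([
  {"dp":[0,0,0],"dr":[0,0,0]},
  {"dp":[0,0,0],"dr":[0,0,0]},
  {"dp":[0,0,0],"dr":[0,0,0]},
  {"dp":[0,0,0],"dr":[0,0,0]},
  {"dp":[0,0,0],"dr":[0,0,0]},
  {"dp":[0,0,-1],"dr":[0,0,0]},
  {"dp":[0,0,-4],"dr":[0,0,0]},
  {"dp":[0,0,-8],"dr":[0,0,0]},
], fingers=1)

```text
time: 67.1
eef_pos: [0.4614, 0.3415, 0.2626]
eef_rot: [-0.079, 0.997, -0.0, -0.001]
wrist_force: [0.9, 1.7, 0.0]
opening: 0.999
```

Call:
arm_command([
  {"dp":[0,0,-3],"dr":[0,0,0]},
  {"dp":[0,0,-6],"dr":[0,0,0]},
  {"dp":[0,0,-6],"dr":[0,0,0]},
  {"dp":[0,0,-6],"dr":[0,0,0]},
  {"dp":[0,0,-6],"dr":[0,0,0]},
  {"dp":[0,0,-6],"dr":[0,0,0]},
  {"dp":[0,0,-6],"dr":[0,0,0]},
  {"dp":[0,0,-6],"dr":[0,0,0]},
])

```text
time: 68.1
eef_pos: [0.4617, 0.3417, 0.3216]
eef_rot: [-0.079, 0.997, -0.0, -0.0]
wrist_force: [-0.6, -0.2, 0.4]
opening: 0.998
```

```bash
python3 - <<'E'
from h import *
w,st=snap("wrist","pics/w32.png"); print(st["eef_pos"],st["wrist_force"],st["opening"]); a,_=snap("scene","pics/s32.png"); b,_=snap("side","pics/d32.png")
crop(w,215,80,130,190,3.15,"pics/w32c.png")
C=cam("wrist",st)
# expected cover outline at nominal pose
import itertools
pts=[np.r_[mag(x,y),.167-.017] for x,y in((-.075,-.0495),(-.075,.0495),(.075,-.0495),(.075,.0495))]+[np.r_[mag(x,0),.169] for x in(-.075,.075)]
im=w.copy()
for p in proj(C,pts): cv2.circle(im,tuple(int(round(v)) for v in p),2,(0,255,255),-1)
cv2.imwrite("pics/w32o.png",im)
o=np.hstack([a[110:310,330:530],b[110:230,150:300][:, :].repeat(1,0)[:120].copy() if 0 else cv2.resize(b[110:260,150:300],(200,200))]); cv2.imwrite("pics/c32.png",cv2.resize(o,None,fx=2,fy=2,interpolation=cv2.INTER_CUBIC))
E
```

```text
[0.4617 0.3417 0.3216] [-0.5642 -0.2254  0.3767] 0.9977602470169061
```

View pics/w32o.png

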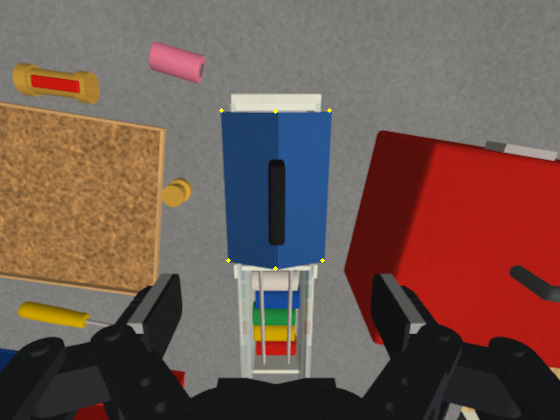

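View pics/c32.png

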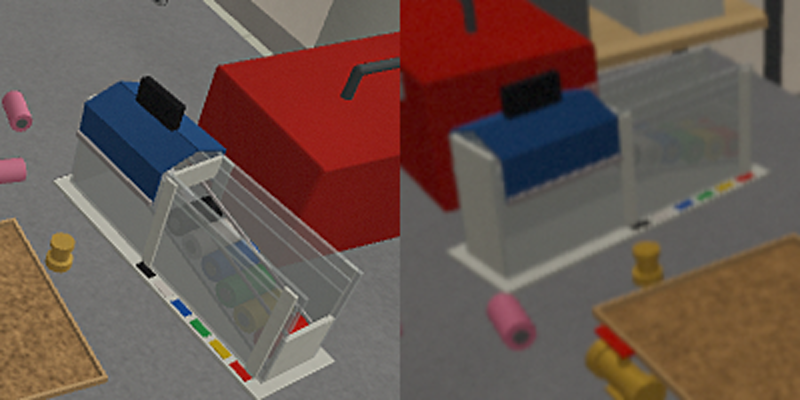

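View pics/s32.png

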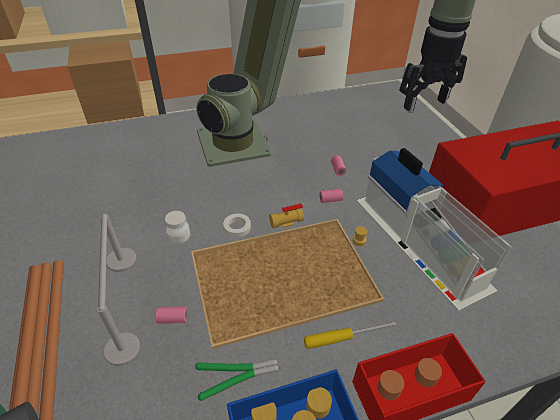

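```bash
python3 - <<'E'
from h import *
print(order.close_job(), monitor.get_state()["time"])
E
```

```text
the job is handed in; nothing more can be done
the job is handed in; nothing more can be done
```

The job is done and handed in after about 68 s of the 210 s allowed. I hung the cover on the parking rail, loaded all six cartridges through the bay, and put the cover back over the bay.

- **Queue:** after the last cartridge, the wrist picture showed all six in order from the outlet: red, yellow, green, blue, white, black. The tray was empty.
- **Cover:** the last wrist picture shows its outline within about 2 mm of where it should sit, square over the bay. At seating the wrist force changed from carrying the cover's weight to a light upward push. I then let go and rose clear.
- **Tools and fittings:** they look to be where they were at the start. I compared the pictures by eye and did not measure each one.
- **Small disagreements:** the green cartridge brushed the lane wall with about 5 N as it went in. The first fit of the white cartridge was poor, so I refitted it before grasping. The first fit of the blue one was blurred by arm motion, so I took a second picture. The first black fits picked up false shapes; I used the one that matched. None of the checks failed, and I saw neither a slackened grip nor a knocked cartridge.

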